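Clip the spectrum tubes back into their rack

TASK

Put the red-banded and the blue-banded spectrum tubes from the tray back into the sloping rack, each at the place with the colour plate of its own band: lay the tube along its pair of spring clips and press it sideways until both metal end caps have snapped fully home. They are glass: hold and press them by the wide ends, not by the thin neck, and do not force them. Leave the green tube and the other things on the bench alone.

Things in the scene. Friction and masses are not known exactly. Their poses are not given: they have to be found in the camera images.
- rack: Grey steel rack fixed to the bench: 268 mm wide (its y), 165 mm high, leaning back at 22 degrees so that it faces the robot and upward. Origin on the bench under its middle, x away from the robot, to the high side. Its low and high rail carry three pairs of clips, 70 mm apart; between the rails it is open. A header above the high rail has a red, a blue and a green plate, one above each pair; their order varies.
- rails: The two level aluminium rails, bars 26 mm wide along y, their middles at x = -89 and +89 mm. Origin 115 mm above the bench, at the middle of the middle place; x up the slope, y along the rails, z square out of the rack. Rail tops at z = -11 mm. Each place has a steel clip on either rail, 12 mm wide along x: two sprung jaws that open towards +z, and a seat on which a home tube rests with its axis at z = 0.
- red_place (a point): Place of the red tube, at the red plate: the point on the axis of a tube fully home there, midway between its two clips. x along the tube, up the slope; y along the rails; z square out of the rack: press along -z. Clips at x = -89 and +89 mm; each has a flared mouth 30 mm wide at z = 15 mm and lips 11 mm apart at z = 6.5 mm. The red plate (40 x 24 mm) is at x = 126 mm.
- blue_place (a point): The same for the blue tube, at the blue plate. At any place a tube touches a clip's lips when its axis is at about z = 15 mm; pressed on the bulb beside the clip with 8 to 12 N it passes the lips; below about z = 6 mm the clip pulls it in, to z = 0. A tube that only lies on the lips slides off down the slope; one end snapped in holds it.
- red_tube: Red spectrum tube, 200 mm long, about 70 g; origin at its middle, x along it, both ends alike. Each end: steel cap 18 mm in diameter (78 to 100 mm from the middle), then a glass bulb 18 mm in diameter (38 to 78 mm) with an 8 mm red band next to the cap. Between the bulbs the thin neck. At the start it lies level in the tray, axis 35 mm above the bench, far end away from the robot.
- blue_tube: Blue spectrum tube, the same but with blue bands; it lies beside the red one, axes 70 mm apart. Which of the two is on which side varies.
- red_end_a (a point): middle of one end cap of the red tube, on its axis, at x = -89 mm of the tube
- red_end_b (a point): middle of its other end cap, at x = +89 mm of the tube
- blue_end_a (a point): middle of one end cap of the blue tube, at x = -89 mm
- blue_end_b (a point): middle of its other end cap, at x = +89 mm
- red_neck: the thin glass neck of the red tube, 8 mm in diameter, reaching 38 mm either way from the tube's middle; not to be gripped or pressed
- blue_neck: the thin glass neck of the blue tube, the same
- tray: Black tray with grey foam rests, fixed, 236 x 160 mm; origin on the bench under its middle, x along the tubes, away from the robot. Each tube lies in two foam V rests 16 mm wide at x = -94 and +94 mm, 33 mm high, open above; the tray's floor between them is 6 mm above the bench, its side rims 17 mm.
- green_tube: Green-banded tube of the same kind, already home in the rack at the green plate; leave it there
- green_neck: the thin neck of the green tube
- prism: Glass prism, three-sided, 60 mm sides, 45 mm high, standing on the bench; leave it
- eyepiece: Black eyepiece, 36 mm in diameter, 60 mm high, standing on the bench; leave it
- caliper: Steel sliding caliper, 200 mm long, lying flat on the bench beyond the work; leave it

How it is judged:
By the outcome, as a careful person would: the job done as asked, in the order asked, and still so for the second after the job is handed in, with the robot touching nothing.
It also fails if it takes over 72 s, if anything falls off the work surface, if the arm or the gripper's body presses on something with over 40 N, if the wrist force passes 120 N, or if a joint passes its speed limit or range.

ROBOT

A 6-joint arm with a two-finger parallel gripper is mounted at the origin on the work surface. World frame = base frame: x ahead of the robot, y to its left, z up, the work surface at z = 0. Lengths are in m, angles in degrees, forces in N, time in s.
With the tool pointing down it reaches from about 0.4 to 0.825 m from the base axis. Payload 7 kg.
Tool frame: the origin (TCP) lies at the centre of the arm's flange, where the gripper is bolted on; the fingertips stand 178 mm ahead of it and the grasp point (between the pads) lies 159 mm ahead of it; x points along the fingers, y is the direction in which the jaws open and shut, and the axes are right-handed (so a half turn about x gives the same grasp; the last joint's range is limited). The gripper opens to 88 mm and grips with 3 to 60 N. Pads are 19 mm wide; open, the fingers measure 130 mm over their backs; the gripper's body (78 mm by 193 mm) begins 47 mm behind the grasp point.
Start: joints at [-54.253, 20.546, 0.682, 0, -70.136, -16.507], TCP at [0.222, -0.637, 0.405] pointing down, gripper open.
Joint ranges: [-176.03, 176.03], [-82.01, 121.73], [-58.28, 71.71], [-173.87, 95.51], [-174.79, -0.11], [-173.66, 173.66]. Speed limits (degrees/s): [136.94, 136.94, 172.46, 180, 180, 180].

INTERFACE

Orientations are given as [roll, pitch, yaw] about the fixed x, y, z axes, in that order (R = Rz(yaw) Ry(pitch) Rx(roll)).
In Python, from plant import ctrl gives the robot as it stands. The module is installed in compiled form; this text tells all that it offers.
- The arm moves only by the shell command python3 -m inch 'ROWS'. ROWS is JSON, one flat list of numbers, 7 for each row, row after row: the shift along the tool's x, y, z in m, then the turn, a rotation vector about the tool's x, y, z in degrees, then the finger opening in m, from 0 to 0.0876. In form: [dx, dy, dz, rx, ry, rz, hand, dx, dy, dz, rx, ry, rz, hand, ...]. A call has 1 to 20 rows; each row shifts and turns the pose as measured when the row begins, along the tool's axes as they then stand; what a row does not reach is not made up. A row lasts 1/8 s, in which the tool goes at most 62.5 mm and 10.7 degrees, less where a joint would pass 70% of its speed; a pose out of reach is approached as far as the arm can. A call with a gripper value outside its range is refused whole. The fingers move at their own pace and stop on an object; the grip force is fixed at half the most. Time passes only in rows, so rows that do not move let the fingers close. It gives the time, the measured TCP pose, the force and the opening at its end, in the units of the state.
- ctrl.get_obs(): the state, without advancing time (a new reading comes with each control period).
- ctrl.snapshot(name): name is "scene" or "top" or "wrist"; returns a dict with "color" (480x640x3 uint8, red, green, blue), "depth" (480x640 float32, m along the optical axis (not along the pixel's ray), 0 where there is no reading), "K" (3x3 intrinsics, pixels), "position" and "attitude" of the camera in the world; the wrist camera has in their place "hand_eye" (4x4, takes a point from camera to tool coordinates, whose origin is the TCP and whose axes are the tool frame's). Camera axes: x right, y up, looking along -z (the intrinsics and any distortion apply to the point x, -y, -z); pixel columns grow to the right and rows downward; lengths in m; the calibration is good to about 2 mm. A picture is of the moment at which its call begins: read the wrist's pose just before it.
- ctrl.close_job(): hands the job in, once; it reports no verdict.
The state is a dict: "clock": time; "joint_pos": joint angles; "qvel": joint speeds; "tau": joint torques, N m; "tool_pos": TCP position; "orientation": TCP orientation; "force": force on the tool from outside, world axes, zero at the start; "moment": the same for the moment, N m; "opening": finger opening in m.
Only numpy, scipy, OpenCV 4.12 (cv2) and the standard library are available. Lean on these libraries where they do the work, as an engineer would, in place of code of your own. Each camera call takes 0.05 s, during which the arm holds its last target.

## Working session

There is one attempt and no reset: what is moved stays moved. The work goes in short steps, Python scripts to look and compute and a shell command to move; the robot and the scene stay as the last step left them, time stands still between calls to the robot, and variables do not carry over. Pictures are saved under pics/ and viewed, and the job is handed in when it is done.

```bash
mkdir -p pics; ls; python3 - <<'E'
from plant import ctrl
import cv2
print(ctrl.get_obs())
for n in ["scene","top","wrist"]:
    s=ctrl.snapshot(n)
    cv2.imwrite(f"pics/{n}0.png",s["color"][:,:,::-1])
    print(n,{k:v for k,v in s.items() if k not in("color","depth")})
E
```

```text
pics
{'clock': 0.0, 'joint_pos': array([-5.42543863e+01,  2.05907028e+01,  6.33335891e-01, -1.88558202e-02,
       -7.01338692e+01, -1.65072970e+01]), 'qvel': array([ 0.08138285,  0.02572844,  0.03699878,  0.07214448, -0.01973307,
       -0.05040635]), 'tau': array([-2.54631332e-04, -5.82707655e+01,  2.93075985e+01,  6.99760839e+00,
        7.22437195e-03, -1.06453458e-04]), 'tool_pos': array([ 0.22234876, -0.63712506,  0.40373135]), 'orientation': array([ 95.51408606,  89.90705739, 114.74598091]), 'force': array([ 0.0491091 , -0.02148031,  0.29392073]), 'moment': array([-0.03349748,  0.02080969,  0.01985765]), 'opening': 0.0876007930289221}
scene {'K': array([[508.35114316,   0.        , 307.30075415],
       [  0.        , 508.35114316, 240.613656  ],
       [  0.        ,   0.        ,   1.        ]]), 'position': array([0.97310989, 0.50673993, 0.86877974]), 'attitude': array([ 39.50806022,  -0.94371102, 143.88869568])}
top {'K': array([[548.46574814,   0.        , 312.32400804],
       [  0.        , 548.46574814, 237.00859808],
       [  0.        ,   0.        ,   1.        ]]), 'position': array([0.53314182, 0.00176617, 0.99116269]), 'attitude': array([  3.66142858,  -0.43891051, -90.10011057])}
wrist {'K': array([[361.01277246,   0.        , 324.76563089],
       [  0.        , 361.01277246, 240.47439131],
       [  0.        ,   0.        ,   1.        ]]), 'hand_eye': array([[ 3.00233524e-04,  3.05067483e-01, -9.52330689e-01,
         2.02083267e-02],
       [ 9.99999872e-01,  2.95864842e-04,  4.10038480e-04,
         3.09932760e-04],
       [ 4.06850575e-04, -9.52330690e-01, -3.05067355e-01,
        -8.26506439e-02],
       [ 0.00000000e+00,  0.00000000e+00,  0.00000000e+00,
         1.00000000e+00]])}
```

View pics/scene0.png

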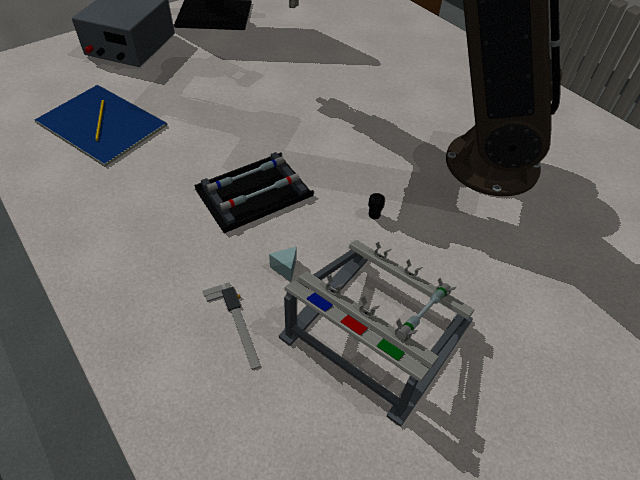

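View pics/top0.png

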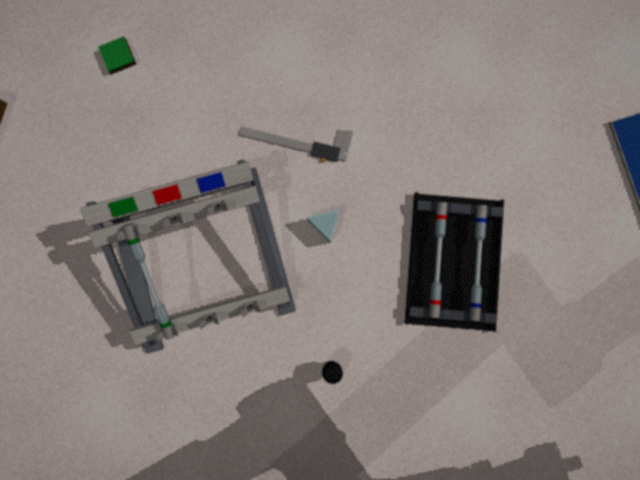

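The top picture shows the rack at left, with plates green (122,207), red (167,194) and blue (210,182). The tray is at right, with the red tube near column 438 and the blue near 478. Next I measure the bands and plates in both fixed views.

```bash
cat > h.py <<'E'
import numpy as np, cv2
from scipy.spatial.transform import Rotation as R
from plant import ctrl
def rot(rpy): return R.from_euler('xyz',rpy,degrees=True).as_matrix()
def cam(s):
    return rot(s["attitude"]),np.array(s["position"])
def ray(s,uv):
    K=s["K"];Rc,p=cam(s)
    d=np.array([(uv[0]-K[0,2])/K[0,0],-(uv[1]-K[1,2])/K[1,1],-1.])
    return p,Rc@d
def plane(s,uv,z):
    p,d=ray(s,uv); return p+d*(z-p[2])/d[2]
def tri(rs):
    A=0;b=0
    for p,d in rs:
        d=d/np.linalg.norm(d);P=np.eye(3)-np.outer(d,d);A=A+P;b=b+P@p
    x=np.linalg.solve(A,b); return x
def depthpt(s,uv):
    z=np.median(s["depth"][int(uv[1])-1:int(uv[1])+2,int(uv[0])-1:int(uv[0])+2]);p,d=ray(s,uv);return p+d*z
def blobs(img,c,amin=8):
    h=cv2.cvtColor(img,cv2.COLOR_RGB2HSV);H,S,V=cv2.split(h)
    m={'red':((H<8)|(H>172)),'blue':(H>108)&(H<130),'green':(H>50)&(H<75)}[c]&(S>130)&(V>50)
    n,l,st,ce=cv2.connectedComponentsWithStats(m.astype(np.uint8))
    return [(int(st[i,4]),ce[i].round(2)) for i in range(1,n) if st[i,4]>=amin]
E
python3 - <<'E'
from h import *
for n in ["scene","top"]:
    s=ctrl.snapshot(n)
    for c in ['red','blue','green']:
        for a,uv in blobs(s["color"],c): print(n,c,a,uv,depthpt(s,uv).round(4))
E
```

```text
scene red 44 [88.39 48.32] [ 0.6575 -1.0215  0.0453]
scene red 27 [288.63 179.19] [ 0.4856 -0.2125  0.0412]
scene red 28 [231.43 202.21] [ 0.6329 -0.2253  0.0412]
scene red 256 [353.67 324.49] [0.6571 0.2206 0.1512]
scene blue 365 [ 70.65 106.1 ] [ 0.794  -0.827   0.0089]
scene blue 807 [120.55 123.72] [ 0.7122 -0.6781  0.0069]
scene blue 99 [ 94.39 109.9 ] [ 0.7464 -0.777   0.0064]
scene blue 14 [ 90.71 104.79] [ 0.7464 -0.8026  0.0081]
scene blue 9 [ 77.44 110.33] [ 0.7854 -0.799   0.008 ]
scene blue 23 [144.87 112.22] [ 0.6376 -0.6876  0.007 ]
scene blue 11 [103.73 113.09] [ 0.7326 -0.7402  0.0123]
scene blue 296 [ 79.11 128.19] [ 0.8096 -0.7201  0.0086]
scene blue 13 [ 83.69 113.92] [ 0.7769 -0.776   0.0065]
scene blue 75 [154.69 123.49] [ 0.6368 -0.6279  0.0061]
scene blue 18 [ 62.67 123.39] [ 0.8378 -0.7668  0.0072]
scene blue 9 [ 44.44 123.44] [ 0.8774 -0.7941  0.0072]
scene blue 8 [ 50.75 125.12] [ 0.8663 -0.7747  0.0091]
scene blue 12 [ 58.42 127.92] [ 0.8537 -0.7521  0.0087]
scene blue 11 [ 53.45 129.36] [ 0.8663 -0.7546  0.008 ]
scene blue 16 [ 83.62 130.12] [ 0.803  -0.70
[... 610 characters left out ...]
  0.1505]
scene green 255 [390.37 348.87] [0.6371 0.287  0.1492]
top red 390 [166.69 194.36] [0.6527 0.2188 0.153 ]
top red 45 [441.11 216.56] [ 0.629  -0.2292  0.0451]
top red 50 [435.54 302.  ] [ 0.4815 -0.2169  0.0461]
top blue 628 [629.35 139.95] [ 0.772  -0.5829  0.0112]
top blue 92 [635.82 181.15] [ 0.6964 -0.5916  0.0114]
top blue 363 [210.55 182.17] [0.6716 0.1518 0.1526]
top blue 41 [481.61 219.56] [ 0.6236 -0.2994  0.0456]
top blue 34 [475.91 304.82] [ 0.4764 -0.2871  0.0432]
top green 708 [116.01  53.79] [0.9283 0.3492 0.0184]
top green 344 [122.45 206.57] [0.6339 0.2863 0.1527]
top green 43 [133.05 241.16] [0.5808 0.2694 0.1516]
top green 37 [165.43 324.46] [0.4493 0.232  0.0977]
```

```bash
cat > geo.py <<'E'
from h import *
T={'scene':{'red':[(288.63,179.19),(231.43,202.21)],'blue':[(273.78,161.78),(217.96,183.57)],'green':[(441.47,288.47),(408.71,324.29)],'pl':[(319.19,301.41),(353.67,324.49),(390.37,348.87)]},
'top':{'red':[(435.54,302),(441.11,216.56)],'blue':[(475.91,304.82),(481.61,219.56)],'green':[(165.43,324.46),(133.05,241.16)],'pl':[(210.55,182.17),(166.69,194.36),(122.45,206.57)]}}
E
python3 - <<'E'
from geo import *
for n in T:
    s=ctrl.snapshot(n)
    for k,zs in dict(red=[.035]*2,blue=[.035]*2,green=[.0873,.1427],pl=[.152]*3).items():
        P=np.array([plane(s,u,z) for u,z in zip(T[n][k],zs)])
        d=P[-1]-P[0]
        print(n,k,P[:,:2].round(4).tolist(),'mid',P.mean(0).round(4),'len',np.linalg.norm(d).round(4),'yaw',np.degrees(np.arctan2(d[1],d[0])).round(2))
E
```

```text
scene red [[0.482, -0.2179], [0.6304, -0.2307]] mid [ 0.5562 -0.2243  0.035 ] len 0.1489 yaw -4.94
scene blue [[0.4768, -0.2888], [0.6252, -0.3006]] mid [ 0.551  -0.2947  0.035 ] len 0.1489 yaw -4.56
scene green [[0.4473, 0.2311], [0.5797, 0.2694]] mid [0.5135 0.2503 0.115 ] len 0.1486 yaw 16.14
scene pl [[0.6763, 0.1536], [0.6575, 0.2209], [0.6384, 0.2878]] mid [0.6574 0.2208 0.152 ] len 0.1395 yaw 105.76
top red [[0.4809, -0.2195], [0.63, -0.2317]] mid [ 0.5555 -0.2256  0.035 ] len 0.1495 yaw -4.68
top blue [[0.4759, -0.2896], [0.6246, -0.3028]] mid [ 0.5503 -0.2962  0.035 ] len 0.1493 yaw -5.04
top green [[0.4483, 0.2346], [0.5813, 0.2723]] mid [0.5148 0.2535 0.115 ] len 0.1489 yaw 15.79
top pl [[0.6717, 0.1519], [0.6528, 0.2191], [0.634, 0.2865]] mid [0.6528 0.2192 0.152 ] len 0.1398 yaw 105.64
```

```bash
cat > plan.py <<'E'
from h import *
G=0.159
def cols(x,y): 
    x=np.array(x,float);x/=np.linalg.norm(x);y=np.array(y,float);y-=x*(x@y);y/=np.linalg.norm(y);return np.c_[x,y,np.cross(x,y)]
def rz(a): a=np.radians(a);return np.array([np.cos(a),np.sin(a),0])
def tilt(yaw,lean=22,extra=0):
    a=np.radians(lean+extra);h=rz(yaw);u=np.array([0,0,1.]);ex=h*np.cos(a)+u*np.sin(a);ez=-h*np.sin(a)+u*np.cos(a)
    return ex,np.cross(ez,ex),ez
TUBE={'red':(np.array([.556,-.225,.035]),-4.8),'blue':(np.array([.5507,-.2955,.035]),-4.8)}
RY=15.8
PL={'red':np.array([.5333,.1845,.115]),'blue':np.array([.5523,.1172,.115]),'green':np.array([.5142,.2519,.115])}
def rackpt(c,x,y,z):
    ex,ey,ez=tilt(RY); return PL[c]+ex*x+ey*y+ez*z
def go(g,Rt,lab=''):
    o=ctrl.get_obs();R0=rot(o['orientation']);p=np.array(o['tool_pos'])
    rv=R.from_matrix(R0.T@Rt).as_rotvec(degrees=True)
    tcp=g-Rt[:,0]*G
    print(lab,'turn',rv.round(2),'then shift in NEW axes',(Rt.T@(tcp-p)).round(4),'| in current axes',(R0.T@(tcp-p)).round(4),'| tcp',tcp.round(3))
def state():
    o=ctrl.get_obs();R0=rot(o['orientation']);p=np.array(o['tool_pos'])
    print('t',round(o['clock'],2),'tcp',p.round(4),'grasp',(p+R0[:,0]*G).round(4),'F',o['force'].round(2),'open',round(o['opening'],4),'q',o['joint_pos'].round(1));return R0,p
E
python3 - <<'E'
from plan import *
R0,p=state();print(R0.round(3))
m,yaw=TUBE['red']
for s in(1,-1):
  Rt=cols([0,0,-1],s*rz(yaw+90))
  go(m+rz(yaw)*.06+[0,0,.08],Rt,f'red far bulb s{s}')
  ex,ey,ez=tilt(RY)
  print('rack target turn from there',R.from_matrix(Rt.T@cols(-ez,s*ey)).as_rotvec(degrees=True).round(1))
E
```

```text
t 0.35 tcp [ 0.2224 -0.6373  0.4044] grasp [ 0.2224 -0.6372  0.2454] F [ 0.72 -0.19 -1.01] open 0.0877 q [-54.3  20.6   0.7  -0.  -70.1 -16.5]
[[-0.    -0.33   0.944]
 [ 0.     0.944  0.33 ]
 [-1.     0.    -0.   ]]
red far bulb s1 turn [ 2.404e+01 -1.000e-02 -2.000e-02] then shift in NEW axes [0.1304 0.4387 0.3579] | in current axes [0.1305 0.2548 0.5056] | tcp [ 0.616 -0.23   0.274]
rack target turn from there [-20.3 -21.8   4. ]
red far bulb s-1 turn [-1.5596e+02  3.0000e-02 -1.0000e-02] then shift in NEW axes [ 0.1304 -0.4387 -0.3579] | in current axes [0.1305 0.2548 0.5056] | tcp [ 0.616 -0.23   0.274]
rack target turn from there [-20.3  21.8  -4. ]
```

```bash
python3 -m inch '[0,0,0,8,0,0,0.036, 0,0,0,8,0,0,0.036, 0,0,0,8,0,0,0.036, 0,0.044,0.036,0,0,0,0.036, 0,0.044,0.036,0,0,0,0.036, 0,0.044,0.036,0,0,0,0.036, 0,0.044,0.036,0,0,0,0.036, 0,0.044,0.036,0,0,0,0.036, 0,0.044,0.036,0,0,0,0.036, 0,0.044,0.036,0,0,0,0.036, 0,0.044,0.036,0,0,0,0.036, 0.03,0.044,0.036,0,0,0,0.036, 0.03,0.044,0.036,0,0,0,0.036, 0,0,0,0,0,0,0.036]'
python3 - <<'E'
from plan import *
state();m,yaw=TUBE['red']
go(m+rz(yaw)*.06+[0,0,.002],cols([0,0,-1],rz(yaw+90)))
E
```

```text
clock: 2.1
tool_pos: [0.632, -0.2264, 0.3463]
orientation: [-7.2, 89.8, -12.9]
force: [-0.7, -0.7, 0.0]
opening: 0.0362
t 2.1 tcp [ 0.632  -0.2264  0.3463] grasp [ 0.6325 -0.2265  0.1873] F [-0.71 -0.68  0.02] open 0.0362 q [ -3.1  22.4  -4.5   0.  -63.  -92.7]
 turn [-0.93  0.2   0.03] then shift in NEW axes [ 0.1503 -0.005  -0.0158] | in current axes [ 0.1502 -0.0052 -0.0163] | tcp [ 0.616 -0.23   0.196]
```

```bash
python3 -m inch '[0.04,-0.005,-0.016,-0.9,0.2,0,0.036, 0.03,0,0,0,0,0,0.036, 0,0,0,0,0,0,0.036]'
python3 - <<'E'
from plan import *
R0,p=state()
s=ctrl.snapshot('wrist');H=s['hand_eye'];K=s['K']
cv2.imwrite('pics/w1.png',s['color'][:,:,::-1])
for a,uv in blobs(s['color'],'red'):
    d=R0@H[:3,:3]@np.array([(uv[0]-K[0,2])/K[0,0],-(uv[1]-K[1,2])/K[1,1],-1.]);c=p+R0@H[:3,3]
    print(a,uv,(c+d*(.035-c[2])/d[2]).round(4))
m,yaw=TUBE['red'];print(m+rz(yaw)*.074,m-rz(yaw)*.074)
go(m+rz(yaw)*.06+[0,0,.002],cols([0,0,-1],rz(yaw+90)))
E
```

```text
clock: 2.48
tool_pos: [0.6156, -0.23, 0.2759]
orientation: [-38.8, 89.9, -43.5]
force: [0.5, -0.7, 0.1]
opening: 0.0353
t 2.48 tcp [ 0.6156 -0.23    0.2759] grasp [ 0.6158 -0.2302  0.117 ] F [ 0.46 -0.65  0.05] open 0.0353 q [ -3.5  24.7 -10.9   0.1 -54.3 -91.3]
628 [326.2   21.33] [ 0.4808 -0.218   0.035 ]
315 [325.34 281.9 ] [ 0.6329 -0.231   0.035 ]
[ 0.62974047 -0.23119216  0.035     ] [ 0.48225953 -0.21880784  0.035     ]
 turn [0.1  0.21 0.09] then shift in NEW axes [ 0.0815  0.0001 -0.0004] | in current axes [ 0.0815  0.0002 -0.0007] | tcp [ 0.616 -0.23   0.196]
```

View pics/w1.png

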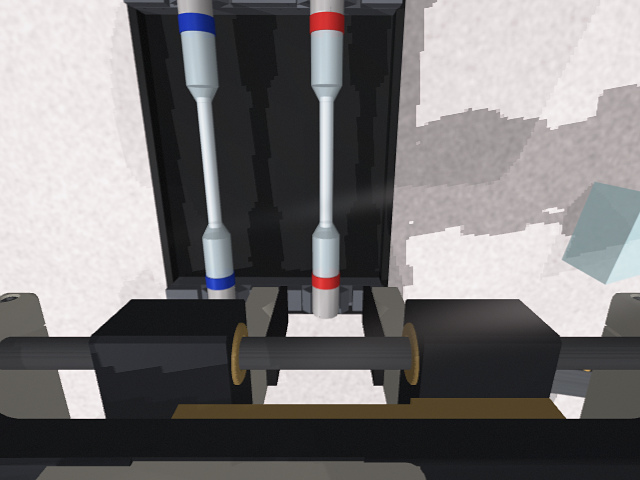

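The wrist view shows the red tube centred between the fingers (bands at (326,21) and (325,282)) and agrees with the plan to about 1–3 mm. I descend and grip.

```bash
python3 -m inch '[0.035,0,0,0,0,0,0.036, 0.03,0,0,0,0,0,0.036, 0.0155,0,0,0,0,0,0.036, 0,0,0,0,0,0,0.012, 0,0,0,0,0,0,0.012, 0,0,0,0,0,0,0.012, 0,0,0,0,0,0,0.012]'; python3 -c "
from plan import *
state()"
```

```text
clock: 3.4
tool_pos: [0.6213, -0.2311, 0.2084]
orientation: [-5.1, 88.8, -9.7]
force: [-0.7, 0.1, -0.8]
opening: 0.0171
t 3.4 tcp [ 0.6213 -0.2311  0.2084] grasp [ 0.6247 -0.2317  0.0494] F [-0.68  0.09 -0.78] open 0.0171 q [ -3.5  29.  -14.2   0.2 -45.6 -91.3]
```

```bash
python3 -m inch '[0,0,0,0,0,0,0.036, 0,0,0,0,0,0,0.036]'; python3 - <<'E'
from plan import *
state();m,yaw=TUBE['red']
go(m+rz(yaw)*.06+[0,0,.002],cols([0,0,-1],rz(yaw+90)))
s=ctrl.snapshot('wrist');cv2.imwrite('pics/w2.png',s['color'][:,:,::-1])
E
```

```text
clock: 3.65
tool_pos: [0.6217, -0.2314, 0.2098]
orientation: [-5.6, 88.6, -10.3]
force: [-0.2, -0.2, 0.1]
opening: 0.0316
t 3.65 tcp [ 0.6217 -0.2314  0.2098] grasp [ 0.6254 -0.2321  0.0509] F [-0.2  -0.21  0.12] open 0.0316 q [ -3.6  28.9 -14.1   0.2 -45.6 -91.3]
 turn [0.13 1.36 0.13] then shift in NEW axes [ 0.0138  0.0009 -0.006 ] | in current axes [ 0.0137  0.0009 -0.0063] | tcp [ 0.616 -0.23   0.196]
```

View pics/w2.png

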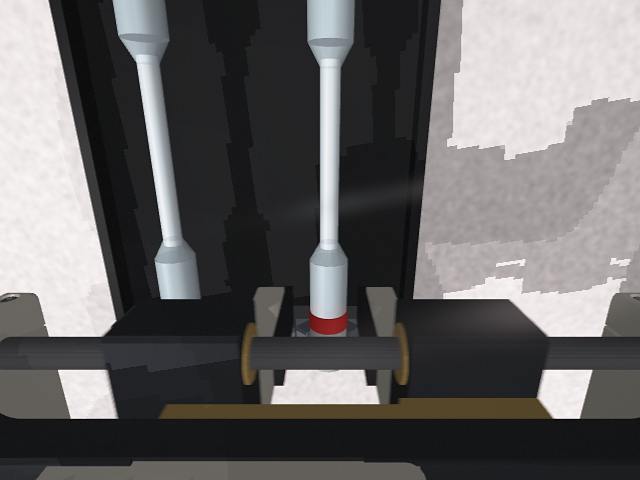

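The tube is undisturbed, with its band at (328,322), and the fingers straddle it. The descent fell short, so I finish it in smaller steps.

```bash
python3 -m inch '[0.004,0,-0.003,0,0.7,0,0.036, 0.005,0.001,-0.003,0,0.6,0,0.036, 0.004,0,0,0,0,0,0.036, 0,0,0,0,0,0,0.036]'; python3 - <<'E'
from plan import *
state();m,yaw=TUBE['red']
go(m+rz(yaw)*.06+[0,0,.002],cols([0,0,-1],rz(yaw+90)))
E
```

```text
clock: 4.2
tool_pos: [0.6152, -0.2302, 0.1951]
orientation: [-129.8, 89.8, -134.5]
force: [-0.7, 0.5, -0.1]
opening: 0.0356
t 4.2 tcp [ 0.6152 -0.2302  0.1951] grasp [ 0.6148 -0.2305  0.0361] F [-0.73  0.53 -0.11] open 0.0356 q [ -3.5  29.8 -15.    0.2 -45.4 -91.3]
 turn [ 0.1  -0.11  0.14] then shift in NEW axes [-0.0009  0.0002  0.0006] | in current axes [-0.0009  0.0002  0.0006] | tcp [ 0.616 -0.23   0.196]
```

Good. I grip and lift.

```bash
python3 -m inch '[0,0,0,0,0,0,0.010, 0,0,0,0,0,0,0.010, 0,0,0,0,0,0,0.010, -0.01,0,0,0,0,0,0.010, -0.02,0,0,0,0,0,0.010, -0.03,0,0,0,0,0,0.010, -0.04,0,0,0,0,0,0.010, -0.04,0,0,0,0,0,0.010, -0.03,0,0,0,0,0,0.010,0,0,0,0,0,0,0.010]'; python3 - <<'E'
from plan import *
state()
ex,ey,ez=tilt(RY)
go(rackpt('red',.06,0,.06),cols(-ez,ey))
ex,ey,ez=tilt(RY,22,5)
go(rackpt('red',.06,0,.06),cols(-ez,ey))
s=ctrl.snapshot('wrist');cv2.imwrite('pics/w3.png',s['color'][:,:,::-1])
E
```

```text
clock: 5.45
tool_pos: [0.6152, -0.2303, 0.3751]
orientation: [-79.0, 89.8, -83.7]
force: [0.0, -0.4, -0.9]
opening: 0.0171
t 5.45 tcp [ 0.6152 -0.2303  0.3751] grasp [ 0.6152 -0.2308  0.2161] F [ 0.01 -0.41 -0.88] open 0.0171 q [ -3.5  19.9  -4.3   0.2 -65.8 -91.3]
 turn [-20.2  -21.76   4.14] then shift in NEW axes [ 0.035   0.4214 -0.0058] | in current axes [ 0.0331  0.3975 -0.1403] | tcp [0.508 0.177 0.341]
 turn [-20.06 -26.71   5.03] then shift in NEW axes [ 0.0337  0.4214 -0.0227] | in current axes [ 0.0388  0.3931 -0.1521] | tcp [0.496 0.174 0.335]
```

View pics/w3.png

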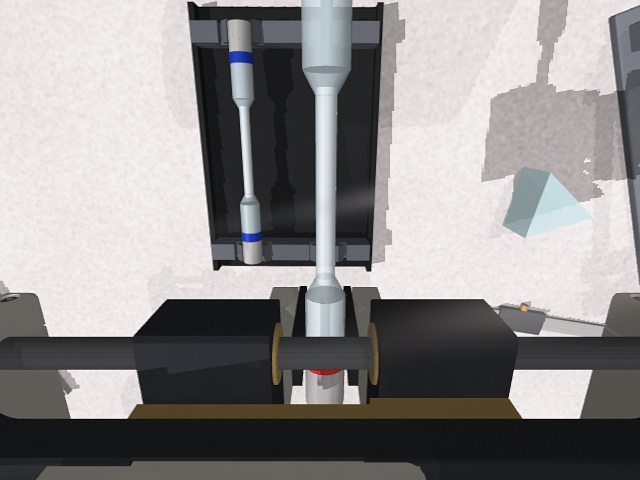

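The red tube is held straight by its far bulb and the tray keeps only the blue one. I compute the approach with the held end leading by 5°.

```bash
python3 - <<'E'
from plan import *
ex,ey,ez=tilt(RY,22,-5)
go(rackpt('red',.059,0,.07),cols(-ez,ey))
E
```

```text
turn [-20.34 -16.93   3.2 ] then shift in NEW axes [0.0234 0.4211 0.0101] | in current axes [ 0.0184  0.4003 -0.1321] | tcp [0.516 0.18  0.354]
```

```bash
python3 -m inch '[0,0,0,-5.1,-4.2,0.8,0.010, 0,0,0,-5.1,-4.2,0.8,0.010, 0,0,0,-5.1,-4.2,0.8,0.010, 0,0,0,-5.1,-4.2,0.8,0.010, 0,0.02,0,0,0,0,0.010, 0,0.04,0,0,0,0,0.010, 0,0.045,0,0,0,0,0.010, 0,0.045,0,0,0,0,0.010, 0,0.045,0,0,0,0,0.010, 0,0.045,0,0,0,0,0.010, 0,0.045,0,0,0,0,0.010, 0,0.045,0,0,0,0,0.010, 0,0.04,0,0,0,0,0.010, 0,0.03,0,0,0,0,0.010, 0,0.02,0,0,0,0,0.010, 0,0,0,0,0,0,0.010]'; python3 - <<'E'
from plan import *
state()
ex,ey,ez=tilt(RY,22,-5)
go(rackpt('red',.059,0,.03),cols(-ez,ey))
E
```

```text
clock: 7.5
tool_pos: [0.4842, 0.1906, 0.361]
orientation: [0.1, 74.4, 15.7]
force: [-0.9, 0.5, -0.3]
opening: 0.0169
t 7.5 tcp [0.4842 0.1906 0.361 ] grasp [0.5254 0.2022 0.2078] F [-0.94  0.49 -0.28] open 0.0169 q [  45.8    3.1  -33.8   12.1  -40.2 -128.7]
 turn [-0.26 -1.39  0.04] then shift in NEW axes [ 0.0545 -0.0192  0.0278] | in current axes [ 0.0538 -0.0191  0.0292] | tcp [0.53  0.184 0.317]
```

```bash
python3 -m inch '[0,-0.01,0.015,-0.2,-0.7,0,0.010, 0,-0.009,0.014,0,-0.6,0,0.010, 0,0,0,0,0,0,0.010, 0,0,0,0,0,0,0.010]'; python3 - <<'E'
from plan import *
state()
ex,ey,ez=tilt(RY,22,-5)
go(rackpt('red',.059,0,.03),cols(-ez,ey))
for n in ['wrist','scene','top']:
  s=ctrl.snapshot(n);cv2.imwrite(f'pics/{n}4.png',s['color'][:,:,::-1])
  if n!='wrist':
    for a,uv in blobs(s['color'],'red'): print(n,a,uv,depthpt(s,uv).round(4))
E
```

```text
clock: 8.0
tool_pos: [0.5184, 0.1775, 0.3687]
orientation: [-0.3, 73.1, 15.3]
force: [0.5, -0.1, -0.2]
opening: 0.0173
t 8.0 tcp [0.5184 0.1775 0.3687] grasp [0.563  0.1896 0.2166] F [ 0.5  -0.05 -0.17] open 0.0173 q [  41.9    5.   -30.5   11.7  -39.8 -124.4]
 turn [-0.22 -0.11  0.15] then shift in NEW axes [ 0.0533  0.0027 -0.0025] | in current axes [ 0.0533  0.0028 -0.0024] | tcp [0.53  0.184 0.317]
scene 49 [88.63 48.39] [ 0.6568 -1.0221  0.0446]
scene 40 [386.68 264.88] [0.5804 0.1987 0.2282]
scene 255 [353.62 324.48] [0.6569 0.2203 0.1505]
top 391 [166.63 194.36] [0.6527 0.2189 0.1531]
top 55 [203.29 336.87] [0.4396 0.154  0.1862]
```

View pics/wrist4.png

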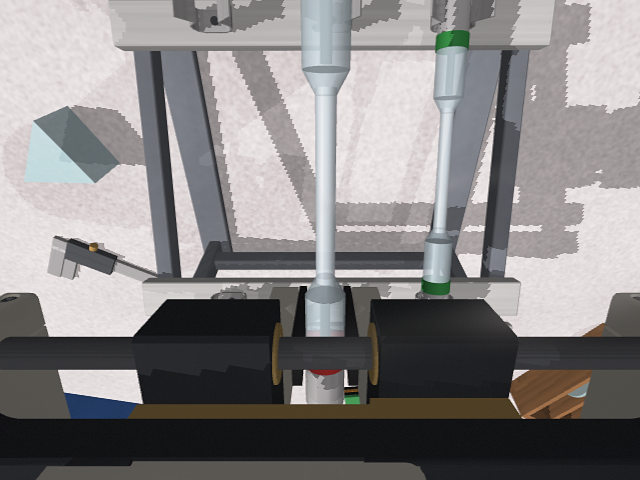

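View pics/scene4.png

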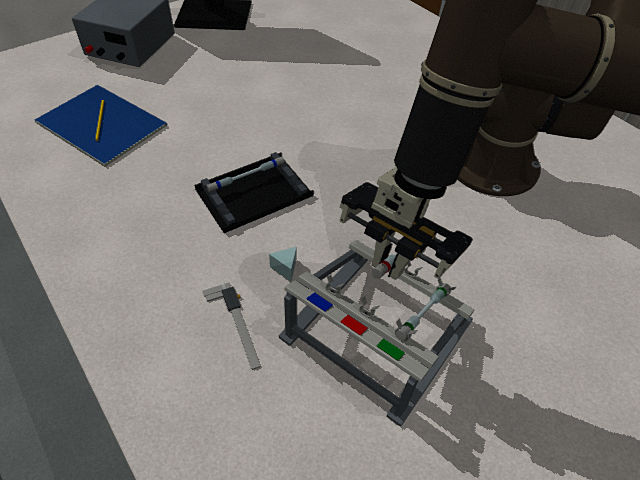

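The tube (band at (386,265) in scene) sits over the middle place and lies parallel to the green tube. I lower it toward the clip.

```bash
python3 -m inch '[0.02,0.001,-0.001,-0.1,0,0,0.010, 0.02,0.001,-0.001,-0.1,0,0,0.010, 0.013,0,0,0,0,0,0.010, 0,0,0,0,0,0,0.010, 0,0,0,0,0,0,0.010]'; python3 - <<'E'
from plan import *
state()
ex,ey,ez=tilt(RY,22,-5)
go(rackpt('red',.059,0,.018),cols(-ez,ey))
s=ctrl.snapshot('wrist');cv2.imwrite('pics/w5.png',s['color'][:,:,::-1])
s=ctrl.snapshot('scene');cv2.imwrite('pics/s5.png',cv2.resize(s['color'][220:400,270:510,::-1],None,fx=3,fy=3))
E
```

```text
clock: 8.78
tool_pos: [0.5306, 0.1838, 0.3175]
orientation: [-0.4, 73.0, 15.5]
force: [0.3, -0.5, -1.1]
opening: 0.0174
t 8.78 tcp [0.5306 0.1838 0.3175] grasp [0.5754 0.1963 0.1654] F [ 0.35 -0.55 -1.07] open 0.0174 q [  41.3    9.4  -33.8   13.8  -32.2 -126.1]
 turn [0.08 0.01 0.08] then shift in NEW axes [ 0.0124 -0.0001  0.0007] | in current axes [ 0.0124 -0.0001  0.0007] | tcp [0.535 0.185 0.306]
```

View pics/w5.png

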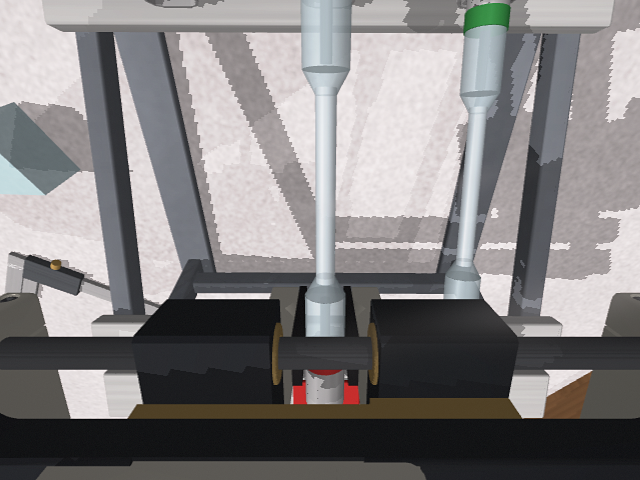

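View pics/s5.png

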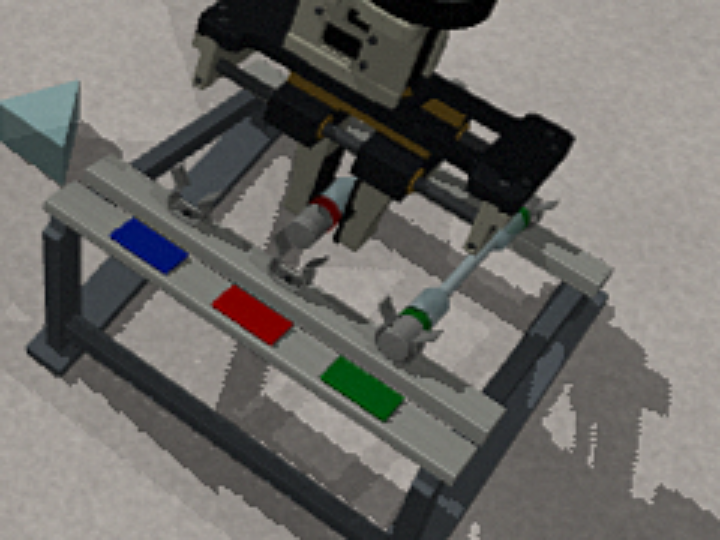

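The scene crop shows the red cap (300,235) just above its upper clip (295,265), with the wrist view aligned on the red plate. I lower to the lips.

```bash
python3 -m inch '[0.006,0,0,0,0,0,0.010, 0.006,0,0.001,0,0,0,0.010, 0,0,0,0,0,0,0.010]'; python3 -m inch '[0.003,0,0,0,0,0,0.010,0.002,0,0,0,0,0,0.010]'; python3 - <<'E'
from plan import *
R0,p=state();ex,ey,ez=tilt(RY);g=p+R0[:,0]*G-PL['red'];print('grip in place',g@ex,g@ey,g@ez,'F tool',R0.T@ctrl.get_obs()['force'])
s=ctrl.snapshot('scene');cv2.imwrite('pics/s6.png',cv2.resize(s['color'][220:400,270:510,::-1],None,fx=3,fy=3))
E
```

```text
clock: 9.25
tool_pos: [0.5352, 0.1852, 0.3067]
orientation: [-0.1, 72.9, 15.7]
force: [-0.9, 0.5, -1.2]
opening: 0.0172
clock: 9.5
tool_pos: [0.5369, 0.1859, 0.3023]
orientation: [-0.1, 72.8, 15.8]
force: [-4.6, -0.3, 4.7]
opening: 0.0168
t 9.5 tcp [0.5369 0.1859 0.3023] grasp [0.5822 0.1988 0.1504] F [-4.62 -0.31  4.67] open 0.0168 q [  40.9   10.9  -34.5   14.6  -29.7 -126.8]
grip in place 0.060453697028629 0.00042265175105176897 0.013776486558164712 F tool [-5.79567119  0.96641386 -2.94336446]
```

View pics/s6.png

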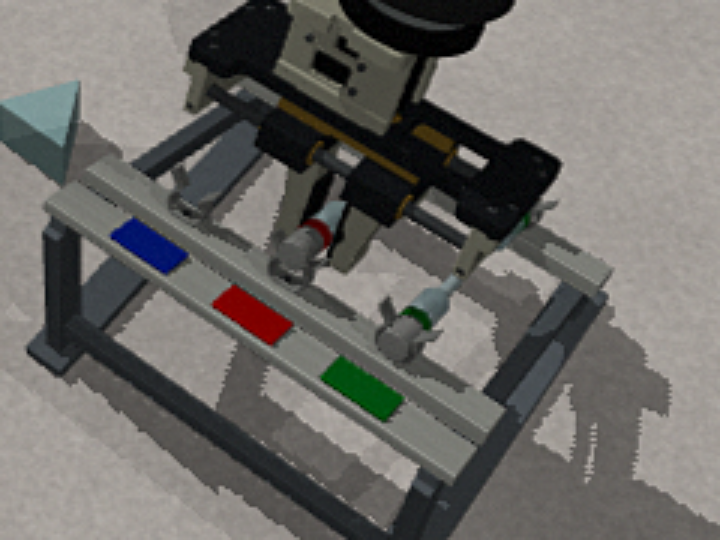

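```bash
python3 -m inch '[0.002,0,-0.0005,0,0,0,0.010,0.002,0,-0.0005,0,0,0,0.010]'; python3 -m inch '[0.002,0,-0.0005,0,0,0,0.010,0.002,0,-0.0005,0,0,0,0.010]'; python3 - <<'E'
from plan import *
R0,p=state();ex,ey,ez=tilt(RY);g=p+R0[:,0]*G-PL['red'];print('grip in place',g@ex,g@ey,g@ez,'F tool',R0.T@ctrl.get_obs()['force'])
E
```

```text
clock: 9.8
tool_pos: [0.5377, 0.1864, 0.2997]
orientation: [0.1, 72.6, 16.0]
force: [-4.6, -0.9, 7.4]
opening: 0.0175
clock: 10.05
tool_pos: [0.5383, 0.1866, 0.2973]
orientation: [0.2, 72.5, 16.1]
force: [-2.4, -0.2, 6.1]
opening: 0.0168
t 10.05 tcp [0.5383 0.1866 0.2973] grasp [0.5843 0.1999 0.1457] F [-2.38 -0.23  6.11] open 0.0168 q [  40.8   11.3  -35.1   15.3  -28.4 -127.4]
grip in place 0.0608948988756885 0.0008998409688143701 0.00851752566892931 F tool [-6.53523034  0.43905116 -0.39863194]
```

```bash
python3 -m inch '[0.002,0,-0.0003,0,0,0,0.010,0.002,0,-0.0003,0,0,0,0.010]'; python3 -m inch '[0.002,0,0,0,0,0,0.010,0.002,0,0,0,0,0,0.010]'; python3 - <<'E'
from plan import *
R0,p=state();ex,ey,ez=tilt(RY);g=p+R0[:,0]*G-PL['red'];print('grip in place',g@ex,g@ey,g@ez,'F tool',R0.T@ctrl.get_obs()['force'])
for n in ['scene','top']:
  s=ctrl.snapshot(n)
  cv2.imwrite(f'pics/{n}7.png',cv2.resize(s['color'][220:400,270:510,::-1] if n=='scene' else s['color'][180:360,90:330,::-1],None,fx=3,fy=3))
E
```

```text
clock: 10.3
tool_pos: [0.5391, 0.1868, 0.2941]
orientation: [0.2, 72.4, 16.1]
force: [-0.6, 0.3, 2.4]
opening: 0.0169
clock: 10.55
tool_pos: [0.5401, 0.187, 0.2907]
orientation: [0.1, 72.4, 16.0]
force: [-16.6, -1.9, 23.7]
opening: 0.0173
t 10.55 tcp [0.5401 0.187  0.2907] grasp [0.5864 0.2003 0.1392] F [-16.65  -1.94  23.73] open 0.0173 q [  40.6   11.9  -35.5   15.9  -27.3 -127.9]
grip in place 0.060411922273842004 0.0007266908294505881 0.0016726220476745907 F tool [-27.61916702   2.71339872  -8.57984087]
```

View pics/scene7.png

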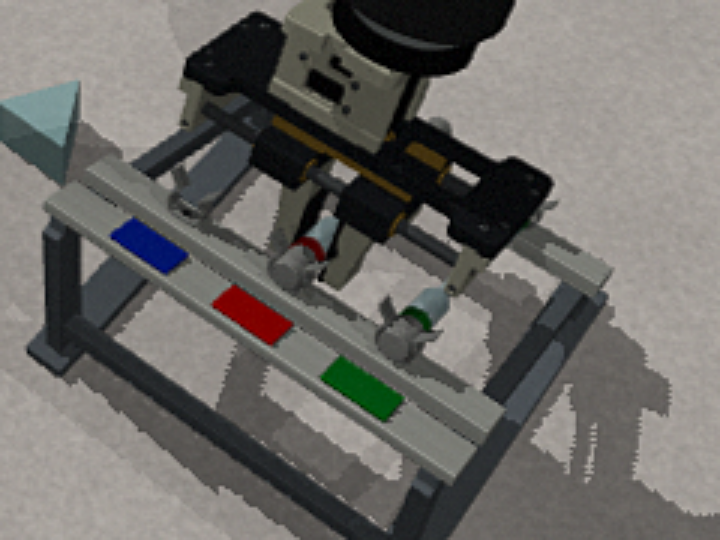

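View pics/top7.png

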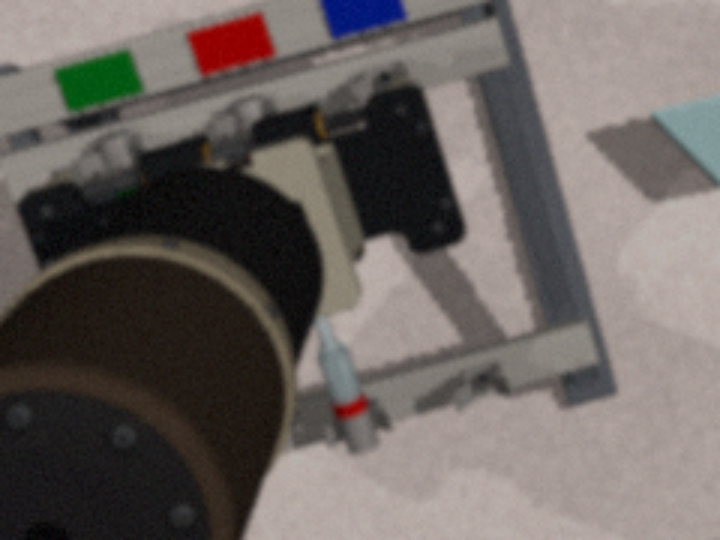

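The force dip followed by a firm stop, plus the cap sitting low in its clip at (293,268) in the scene crop, say the upper end is home. The lower end lies over its clip at (355,410) in the top crop. I relieve the force, open and back out.

```bash
python3 -m inch '[-0.002,0,0,0,0,0,0.010,0,0,0,0,0,0,0.030,0,0,0,0,0,0,0.030,0,0,0,0,0,0,0.030,-0.02,0,0,0,0,0,0.030,-0.025,0,0,0,0,0,0.030,-0.02,0,0,0,0,0,0.030,0,0,0,0,0,0,0]'; python3 - <<'E'
from plan import *
state()
ex,ey,ez=tilt(RY,22,-3)
go(rackpt('red',-.060,0,.06),cols(-ez,ey))
for n in ['scene','wrist']:
  s=ctrl.snapshot(n)
  cv2.imwrite(f'pics/{n}8.png',cv2.resize(s['color'][220:400,270:510,::-1],None,fx=3,fy=3) if n=='scene' else s['color'][:,:,::-1])
E
```

```text
clock: 11.65
tool_pos: [0.5201, 0.1811, 0.3541]
orientation: [-0.1, 72.6, 15.8]
force: [0.6, 0.5, 0.7]
opening: 0.0242
t 11.65 tcp [0.5201 0.1811 0.3541] grasp [0.5659 0.1941 0.2024] F [0.6  0.54 0.66] open 0.0242 q [  42.     6.   -32.    12.7  -36.9 -125.3]
 turn [ 0.09 -1.57 -0.01] then shift in NEW axes [ 0.0147 -0.0003 -0.128 ] | in current axes [ 1.830e-02 -1.000e-04 -1.275e-01] | tcp [0.408 0.149 0.298]
```

View pics/scene8.png

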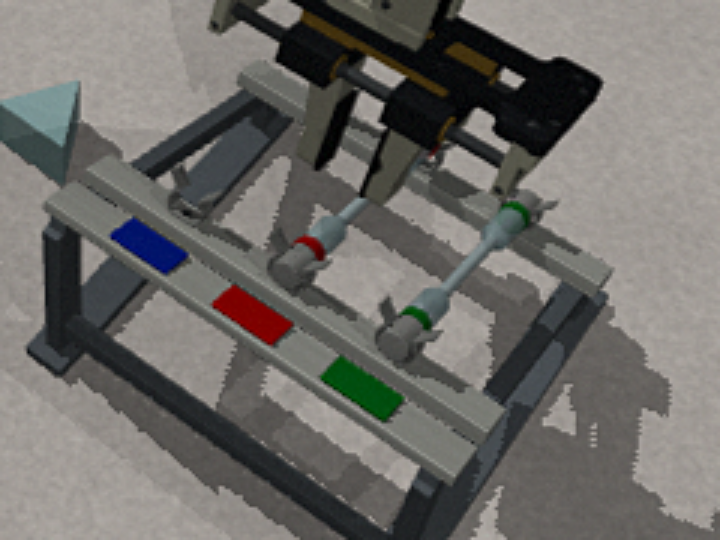

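View pics/wrist8.png

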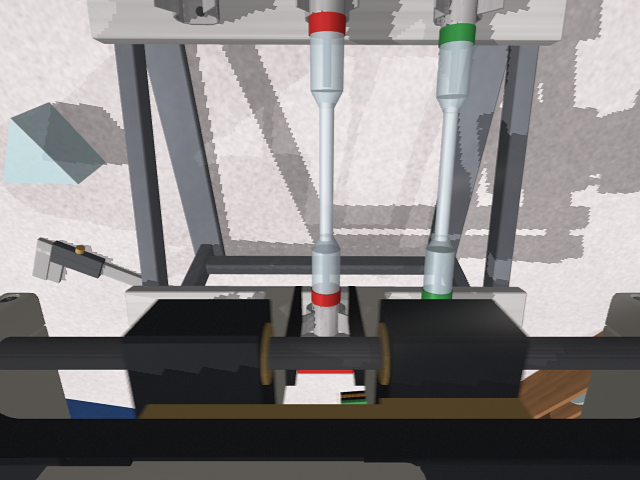

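The upper end is snapped home and aligned with the green tube. The lower end (band at (327,22) in wrist) lies on its lips. I close the fingers and move over the lower bulb.

```bash
python3 -m inch '[0,0,-0.01,0,-0.8,0,0,0,0,-0.02,0,-0.7,0,0,0,0,-0.03,0,0,0,0,0,0,-0.03,0,0,0,0,0,0,-0.025,0,0,0,0,0,0,-0.012,0,0,0,0,0,0,0,0,0,0,0]'; python3 - <<'E'
from plan import *
R0,p=state();ex,ey,ez=tilt(RY);g=p+R0[:,0]*G-PL['red'];print('grip in place',g@ex,g@ey,g@ez)
ex,ey,ez=tilt(RY,22,-3)
go(rackpt('red',-.060,0,.045),cols(-ez,ey))
s=ctrl.snapshot('wrist');cv2.imwrite('pics/w9.png',s['color'][:,:,::-1])
E
```

```text
clock: 12.62
tool_pos: [0.401, 0.1462, 0.3043]
orientation: [-1.0, 71.7, 14.8]
force: [-0.6, 0.8, -0.3]
opening: 0.0007
t 12.62 tcp [0.401  0.1462 0.3043] grasp [0.4492 0.159  0.1534] F [-0.64  0.81 -0.33] open 0.0007 q [  49.8   -3.7  -53.4   23.3  -27.  -143.6]
grip in place -0.06713119081702985 -0.0016007927593368536 0.06850070749273643
 turn [ 0.14 -0.73  0.3 ] then shift in NEW axes [0.0231 0.0008 0.0063] | in current axes [0.023  0.0009 0.0066] | tcp [0.414 0.151 0.285]
```

View pics/w9.png

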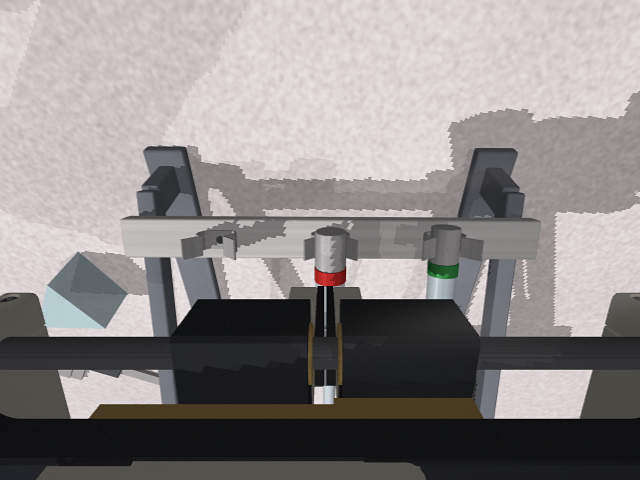

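The closed fingers (centre column 325) are over the lower bulb, and the cap at (330,250) rests on its lips. I approach, then press in small steps.

```bash
python3 -m inch '[0.008,0.001,0.007,0,-0.7,0.3,0,0.008,0,0,0,0,0,0,0.006,0,0,0,0,0,0,0,0,0,0,0,0,0]'; python3 -m inch '[0.002,0,0,0,0,0,0,0.002,0,0,0,0,0,0]';python3 -m inch '[0.002,0,0,0,0,0,0,0.002,0,0,0,0,0,0]'; python3 - <<'E'
from plan import *
R0,p=state();ex,ey,ez=tilt(RY);g=p+R0[:,0]*G-PL['red'];print('grip in place',g@ex,g@ey,g@ez,'F tool',R0.T@ctrl.get_obs()['force'])
E
```

```text
clock: 13.18
tool_pos: [0.4171, 0.1529, 0.2857]
orientation: [-0.0, 71.0, 15.9]
force: [-0.0, -1.0, -0.4]
opening: 0.0001
clock: 13.42
tool_pos: [0.4185, 0.1534, 0.282]
orientation: [-0.0, 70.9, 15.9]
force: [0.0, 0.4, -0.5]
opening: 0.0005
clock: 13.68
tool_pos: [0.4196, 0.1536, 0.2783]
orientation: [-0.0, 70.9, 15.9]
force: [-5.4, -1.1, 6.8]
opening: 0.0007
t 13.68 tcp [0.4196 0.1536 0.2783] grasp [0.4696 0.1678 0.1281] F [-5.36 -1.14  6.85] open 0.0007 q [  46.6    0.7  -55.7   30.1  -19.5 -147.9]
grip in place -0.05613346264627992 0.0012477795399713873 0.03678330549874962 F tool [-8.258237    0.36770905 -2.9288679 ]
```

```bash
python3 -m inch '[0.002,0,0,0,0,0,0,0.002,0,0,0,0,0,0]'; python3 -m inch '[0.002,0,0,0,0,0,0,0.002,0,0,0,0,0,0]'; python3 - <<'E'
from plan import *
R0,p=state();ex,ey,ez=tilt(RY);g=p+R0[:,0]*G-PL['red'];print('grip in place',g@ex,g@ey,g@ez,'F tool',R0.T@ctrl.get_obs()['force'])
E
```

```text
clock: 13.92
tool_pos: [0.4206, 0.1537, 0.2749]
orientation: [-0.0, 70.9, 15.9]
force: [-5.7, -0.9, 7.1]
opening: 0.0002
clock: 14.18
tool_pos: [0.4217, 0.154, 0.2713]
orientation: [0.0, 70.8, 16.0]
force: [-1.2, 0.4, -0.4]
opening: 0.0004
t 14.18 tcp [0.4217 0.154  0.2713] grasp [0.4719 0.1684 0.1211] F [-1.22  0.42 -0.37] open 0.0004 q [  45.6    1.5  -56.8   32.7  -17.5 -149.9]
grip in place -0.05655023308399706 0.0011852036117201352 0.029428931988351528 F tool [ 0.00673291  0.73578982 -1.12240931]
```

The force fell to zero, so it snapped. One small press confirms the seat, then I back off.

```bash
python3 -m inch '[0.0015,0,0,0,0,0,0,0.001,0,0,0,0,0,0]';  python3 -m inch '[-0.01,0,0,0,0,0,0,-0.02,0,0,0,0,0,0,-0.03,0,0,0,0,0,0.0,-0.03,0,0,0,0,0,0.0,0,0,0,0,0,0,0]'; python3 - <<'E'
from plan import *
state()
for n in ['scene','top']:
  s=ctrl.snapshot(n)
  cv2.imwrite(f'pics/{n}10.png',cv2.resize(s['color'][220:400,270:510,::-1] if n=='scene' else s['color'][180:360,90:330,::-1],None,fx=3,fy=3))
  for c in ['red','green']:
    for a,uv in blobs(s['color'],c): print(n,c,a,uv,depthpt(s,uv).round(4))
m,yaw=TUBE['blue']
go(m+rz(yaw)*.06+[0,0,.2],cols([0,0,-1],rz(yaw+90)))
E
```

```text
clock: 14.42
tool_pos: [0.4226, 0.1543, 0.2688]
orientation: [0.0, 70.8, 16.0]
force: [-6.4, -1.9, 9.9]
opening: 0.0005
clock: 15.05
tool_pos: [0.3937, 0.1461, 0.3553]
orientation: [-0.0, 71.0, 15.9]
force: [-0.3, -0.2, -0.8]
opening: 0.0007
t 15.05 tcp [0.3937 0.1461 0.3553] grasp [0.4436 0.1602 0.205 ] F [-0.28 -0.17 -0.78] open 0.0007 q [  51.9   -8.7  -48.5   19.   -36.1 -140. ]
scene red 47 [88.64 48.28] [ 0.6563 -1.0237  0.0441]
scene red 25 [410.   270.28] [0.4707 0.1694 0.0943]
scene red 35 [373.46 301.97] [0.6023 0.2062 0.1501]
scene red 256 [353.67 324.49] [0.6567 0.2203 0.1503]
scene green 25 [408.6  324.32] [0.584  0.2718 0.1502]
scene green 255 [390.37 348.9 ] [0.6373 0.2871 0.1494]
top red 392 [166.61 194.37] [0.6527 0.219  0.1528]
top red 52 [177.25 229.17] [0.599  0.2019 0.1529]
top red 47 [207.17 313.43] [0.4667 0.1651 0.097 ]
top green 707 [116.03  53.88] [0.928  0.349  0.0188]
top green 343 [122.44 206.53] [0.6338 0.2858 0.1543]
top green 44 [132.84 241.23] [0.5807 0.2695 0.1523]
top green 26 [165.88 324.54] [0.4492 0.231  0.0985]
 turn [20.5  18.67 -3.27] then shift in NEW axes [-0.0408 -0.4264  0.2535] | in current axes [-0.0096 -0.4885  0.0948] | tcp [ 0.61  -0.301  0.394]
```

View pics/scene10.png

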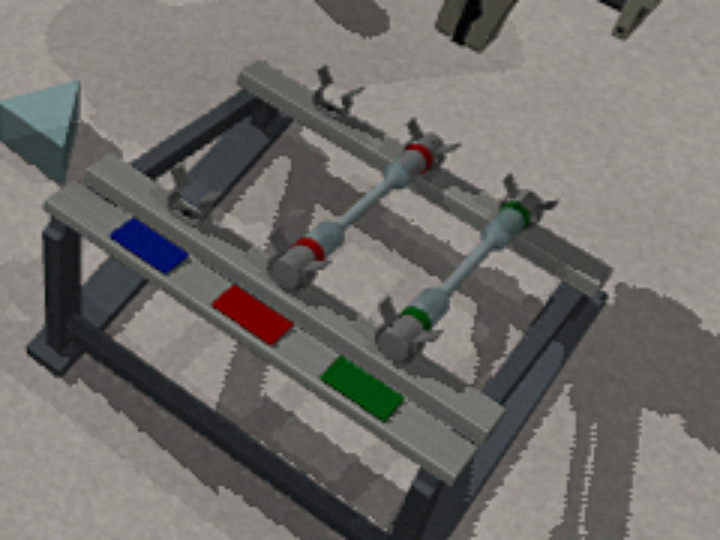

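The red tube is home at both ends. Its band heights match the green tube's, and it is at (300,255)–(420,155) in the crop, parallel to the green. Next the blue tube.

```bash
python3 -m inch '[0,0,0,5.1,4.7,-0.8,0.036,0,0,0,5.1,4.7,-0.8,0.036,0,0,0,5.1,4.7,-0.8,0.036,0,0,0,5.1,4.7,-0.8,0.036, -0.004,-0.03,0.018,0,0,0,0.036,-0.004,-0.043,0.026,0,0,0,0.036,-0.004,-0.043,0.026,0,0,0,0.036,-0.004,-0.043,0.026,0,0,0,0.036,-0.004,-0.043,0.026,0,0,0,0.036,-0.004,-0.043,0.026,0,0,0,0.036,-0.004,-0.043,0.026,0,0,0,0.036,-0.004,-0.043,0.026,0,0,0,0.036,-0.004,-0.043,0.026,0,0,0,0.036,-0.004,-0.03,0.018,0,0,0,0.036,0,0,0,0,0,0,0.036]'; python3 - <<'E'
from plan import *
state()
m,yaw=TUBE['blue']
go(m+rz(yaw)*.06+[0,0,.08],cols([0,0,-1],rz(yaw+90)))
E
```

```text
clock: 17.02
tool_pos: [0.6061, -0.3, 0.368]
orientation: [-156.7, 87.3, -162.5]
force: [-0.3, 0.7, -0.3]
opening: 0.0359
t 17.02 tcp [ 0.6061 -0.3     0.368 ] grasp [ 0.5988 -0.3022  0.2091] F [-0.27  0.67 -0.27] open 0.0359 q [ -9.5  22.6  -1.7   1.3 -68.2 -86.9]
 turn [-1.02 -2.53  1.06] then shift in NEW axes [ 0.094  -0.0002  0.0044] | in current axes [0.0937 0.0017 0.0086] | tcp [ 0.61  -0.301  0.274]
```

```bash
python3 -m inch '[0.02,0.001,0.004,-0.5,-1.3,0.5,0.036,0.03,0.001,0.003,-0.5,-1.2,0.5,0.036,0.03,0,0,0,0,0,0.036,0,0,0,0,0,0,0.036]'; python3 - <<'E'
from plan import *
R0,p=state()
m,yaw=TUBE['blue']
go(m+rz(yaw)*.06+[0,0,.001],cols([0,0,-1],rz(yaw+90)))
s=ctrl.snapshot('wrist');H=s['hand_eye'];K=s['K']
cv2.imwrite('pics/w11.png',s['color'][:,:,::-1])
for a,uv in blobs(s['color'],'blue',100):
    d=R0@H[:3,:3]@np.array([(uv[0]-K[0,2])/K[0,0],-(uv[1]-K[1,2])/K[1,1],-1.]);c=p+R0@H[:3,3]
    print(a,uv,(c+d*(.035-c[2])/d[2]).round(4))
print(m+rz(yaw)*.074,m-rz(yaw)*.074)
E
```

```text
clock: 17.52
tool_pos: [0.6098, -0.2988, 0.2791]
orientation: [-179.4, 89.5, 175.7]
force: [-0.1, -0.5, 0.1]
opening: 0.036
t 17.52 tcp [ 0.6098 -0.2988  0.2791] grasp [ 0.6085 -0.2987  0.1201] F [-0.09 -0.54  0.05] open 0.036 q [ -9.7  26.5  -7.4   0.1 -56.6 -85.3]
 turn [-0.15 -0.47  0.  ] then shift in NEW axes [ 0.0841 -0.0017  0.0008] | in current axes [ 0.0841 -0.0017  0.0015] | tcp [ 0.61  -0.301  0.195]
580 [323.33  29.88] [ 0.4756 -0.2876  0.035 ]
299 [323.42 284.15] [ 0.6276 -0.3009  0.035 ]
[ 0.62444047 -0.30169216  0.035     ] [ 0.47695953 -0.28930784  0.035     ]
```

View pics/w11.png

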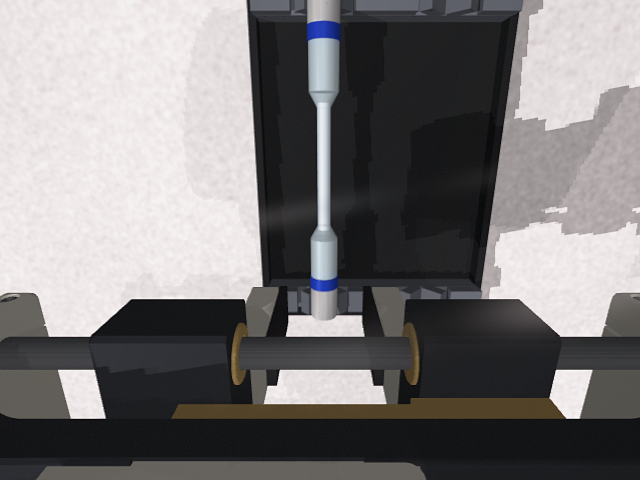

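The blue tube is centred between the fingers (bands at (323,30) and (323,284)). I descend in small steps.

```bash
python3 -m inch '[0.015,-0.001,0.001,0,-0.4,0,0.036,0.015,0,0,0,0,0,0.036,0.015,0,0,0,0,0,0.036,0.015,0,0,0,0,0,0.036,0.010,0,0,0,0,0,0.036,0,0,0,0,0,0,0.036]'; python3 - <<'E'
from plan import *
state()
m,yaw=TUBE['blue']
go(m+rz(yaw)*.06+[0,0,.001],cols([0,0,-1],rz(yaw+90)))
E
```

```text
clock: 18.32
tool_pos: [0.6124, -0.3001, 0.2085]
orientation: [-21.3, 89.7, -26.2]
force: [-0.0, -0.4, -0.1]
opening: 0.0361
t 18.32 tcp [ 0.6124 -0.3001  0.2085] grasp [ 0.6131 -0.3004  0.0495] F [-0.02 -0.36 -0.11] open 0.0361 q [ -9.7  30.7 -11.    0.1 -48.1 -85.2]
 turn [-0.09  0.27  0.11] then shift in NEW axes [ 0.0135 -0.0006 -0.0018] | in current axes [ 0.0135 -0.0006 -0.0019] | tcp [ 0.61  -0.301  0.195]
```

```bash
python3 -m inch '[0.005,0,-0.001,0,0.2,0,0.036,0.005,0,-0.001,0,0,0,0.036,0.0035,0,0,0,0,0,0.036,0,0,0,0,0,0,0.036,0,0,0,0,0,0,0.01,0,0,0,0,0,0,0.01,0,0,0,0,0,0,0.01,0,0,0,0,0,0,0.01]'; python3 - <<'E'
from plan import *
state()
m,yaw=TUBE['blue']
go(m+rz(yaw)*.06+[0,0,.001],cols([0,0,-1],rz(yaw+90)))
E
```

```text
clock: 19.32
tool_pos: [0.611, -0.2994, 0.1959]
orientation: [-23.6, 89.8, -28.4]
force: [-0.2, -0.9, -0.0]
opening: 0.017
t 19.32 tcp [ 0.611  -0.2994  0.1959] grasp [ 0.6116 -0.2997  0.0369] F [-0.22 -0.91 -0.03] open 0.017 q [ -9.7  31.4 -11.7   0.1 -46.7 -85.2]
 turn [-0.07  0.21  0.09] then shift in NEW axes [ 0.0009 -0.0011 -0.0004] | in current axes [ 0.0009 -0.0011 -0.0004] | tcp [ 0.61  -0.301  0.195]
```

```bash
python3 -m inch '[-0.01,0,0,0,0,0,0.010, -0.02,0,0,0,0,0,0.010, -0.03,0,0,0,0,0,0.010, -0.04,0,0,0,0,0,0.010, -0.04,0,0,0,0,0,0.010, -0.03,0,0,0,0,0,0.010,0,0,0,0,0,0,0.010]'; python3 - <<'E'
from plan import *
state()
ex,ey,ez=tilt(RY,22,-5)
go(rackpt('blue',.0605,0,.07),cols(-ez,ey))
s=ctrl.snapshot('wrist');cv2.imwrite('pics/w12.png',s['color'][:,:,::-1])
E
```

```text
clock: 20.2
tool_pos: [0.6099, -0.3005, 0.3754]
orientation: [-35.4, 89.6, -40.3]
force: [0.7, -0.0, -1.1]
opening: 0.0169
t 20.2 tcp [ 0.6099 -0.3005  0.3754] grasp [ 0.6107 -0.3012  0.2164] F [ 0.68 -0.01 -1.09] open 0.0169 q [ -9.8  21.9  -1.3   0.2 -66.5 -85.2]
 turn [-20.5  -16.54   3.35] then shift in NEW axes [0.0321 0.4176 0.0338] | in current axes [ 0.0186  0.4055 -0.1087] | tcp [0.536 0.113 0.355]
```

View pics/w12.png

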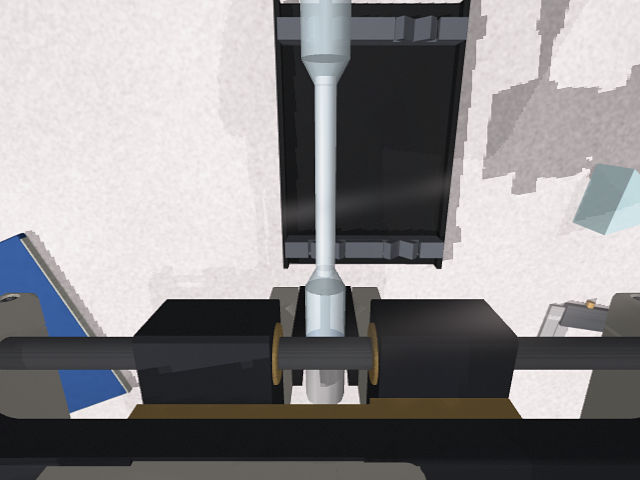

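```bash
python3 -m inch '[0,0,0,-5.1,-4.1,0.8,0.010, 0,0,0,-5.1,-4.1,0.8,0.010, 0,0,0,-5.1,-4.1,0.8,0.010, 0,0,0,-5.1,-4.1,0.8,0.010, 0,0.02,0.004,0,0,0,0.010, 0,0.04,0.006,0,0,0,0.010, 0,0.045,0.006,0,0,0,0.010, 0,0.045,0.006,0,0,0,0.010, 0,0.045,0.006,0,0,0,0.010, 0,0.045,0.006,0,0,0,0.010, 0,0.045,0.006,0,0,0,0.010, 0,0.04,0.006,0,0,0,0.010, 0,0.03,0.005,0,0,0,0.010, 0,0.02,0.004,0,0,0,0.010, 0,0.01,0,0,0,0,0.010, 0,0,0,0,0,0,0.010]'; python3 - <<'E'
from plan import *
state()
ex,ey,ez=tilt(RY,22,-5)
go(rackpt('blue',.0605,0,.07),cols(-ez,ey))
E
```

```text
clock: 22.25
tool_pos: [0.5443, 0.1019, 0.3768]
orientation: [0.9, 74.5, 16.4]
force: [0.1, -0.0, -1.2]
opening: 0.017
t 22.25 tcp [0.5443 0.1019 0.3768] grasp [0.5852 0.114  0.2237] F [ 0.06 -0.01 -1.21] open 0.017 q [  32.4    5.6  -26.4    6.2  -43.2 -110.8]
 turn [-0.3  -1.47 -0.16] then shift in NEW axes [ 0.0199  0.0125 -0.0111] | in current axes [ 0.0202  0.0124 -0.0106] | tcp [0.536 0.113 0.355]
```

```bash
python3 -m inch '[0.01,0.006,-0.005,-0.2,-0.8,-0.1,0.010, 0.01,0.006,-0.005,-0.1,-0.6,0,0.010, 0.01,0,0,0,0,0,0.010,0.01,0,0,0,0,0,0.010, 0,0,0,0,0,0,0.010]'; python3 - <<'E'
from plan import *
state()
ex,ey,ez=tilt(RY,22,-5)
go(rackpt('blue',.0605,0,.03),cols(-ez,ey))
s=ctrl.snapshot('wrist');cv2.imwrite('pics/w13.png',s['color'][:,:,::-1])
for n in ['scene','top']:
  s=ctrl.snapshot(n)
  for a,uv in blobs(s['color'],'blue'): 
    q=depthpt(s,uv)
    if q[1]>0: print(n,a,uv,q.round(4))
E
```

```text
clock: 22.88
tool_pos: [0.543, 0.1116, 0.3336]
orientation: [0.1, 73.1, 15.6]
force: [-0.0, -0.2, -1.6]
opening: 0.0168
t 22.88 tcp [0.543  0.1116 0.3336] grasp [0.5874 0.1241 0.1814] F [-0.01 -0.24 -1.59] open 0.0168 q [  33.6    7.7  -31.5    8.9  -35.  -114.6]
 turn [-0.22 -0.15  0.05] then shift in NEW axes [0.018  0.0028 0.0037] | in current axes [0.0179 0.0029 0.0038] | tcp [0.551 0.117 0.318]
scene 27 [348.26 257.52] [0.6003 0.1317 0.1914]
scene 230 [319.26 301.39] [0.6756 0.1528 0.1505]
top 362 [210.52 182.18] [0.6715 0.1517 0.1534]
```

View pics/w13.png

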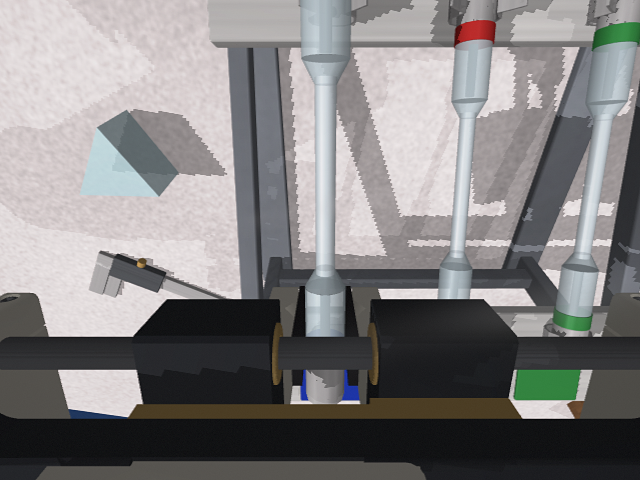

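The blue tube is over the blue place, with the blue plate centred behind it at (330,385) and the red tube undisturbed. I lower it.

```bash
python3 -m inch '[0.008,0.0015,0.002,-0.1,-0.1,0,0.010, 0.007,0.0015,0.002,-0.1,0,0,0.010, 0.003,0,0,0,0,0,0.010, 0.003,0,0,0,0,0,0.010,0,0,0,0,0,0,0.010]'; python3 - <<'E'
from plan import *
R0,p=state();ex,ey,ez=tilt(RY);g=p+R0[:,0]*G-PL['blue'];print('grip in place',g@ex,g@ey,g@ez,'F tool',R0.T@ctrl.get_obs()['force'])
ex,ey,ez=tilt(RY,22,-5)
go(rackpt('blue',.0605,0,.015),cols(-ez,ey))
s=ctrl.snapshot('scene');cv2.imwrite('pics/s14.png',cv2.resize(s['color'][220:400,270:510,::-1],None,fx=3,fy=3))
E
```

```text
clock: 23.65
tool_pos: [0.5528, 0.1181, 0.315]
orientation: [-0.0, 72.9, 15.8]
force: [-0.3, 0.3, -0.1]
opening: 0.017
t 23.65 tcp [0.5528 0.1181 0.315 ] grasp [0.5978 0.1309 0.1631] F [-0.29  0.34 -0.09] open 0.017 q [  33.5    9.9  -32.     9.7  -32.2 -115.2]
grip in place 0.062049640834862425 0.0007520974514207641 0.026797634457395608 F tool [ 0.02980145  0.40266046 -0.20900715]
 turn [0.03 0.12 0.01] then shift in NEW axes [ 0.0119 -0.0008 -0.0002] | in current axes [ 0.0119 -0.0008 -0.0002] | tcp [0.556 0.118 0.304]
```

View pics/s14.png

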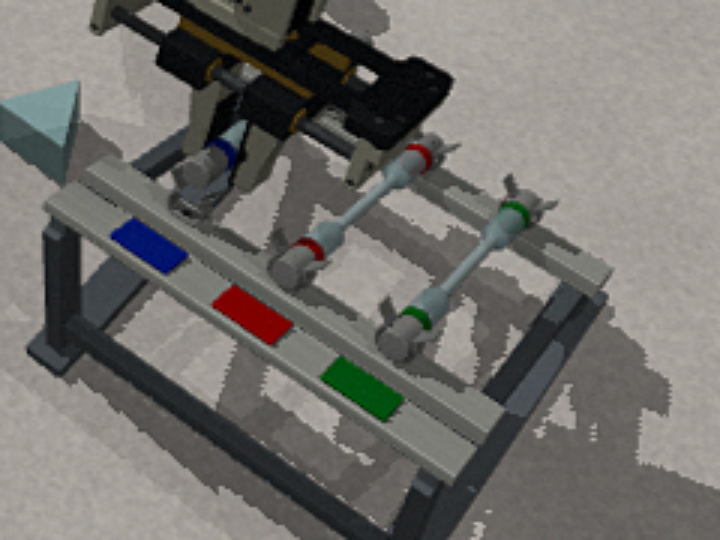

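```bash
python3 -m inch '[0.005,0,0,0,0,0,0.010,0.005,0,-0.0005,0,0,0,0.010]'; python3 -m inch '[0.003,0,-0.0005,0,0,0,0.010,0.002,0,-0.0005,0,0,0,0.010]'; python3 -m inch '[0.002,0,-0.0003,0,0,0,0.010,0.002,0,-0.0003,0,0,0,0.010]'; python3 - <<'E'
from plan import *
R0,p=state();ex,ey,ez=tilt(RY);g=p+R0[:,0]*G-PL['blue'];print('grip in place',g@ex,g@ey,g@ez,'F tool',R0.T@ctrl.get_obs()['force'])
E
```

```text
clock: 23.95
tool_pos: [0.5554, 0.1189, 0.3057]
orientation: [0.0, 72.8, 15.9]
force: [-1.7, -0.5, 1.4]
opening: 0.0176
clock: 24.2
tool_pos: [0.5563, 0.1191, 0.3013]
orientation: [0.0, 72.7, 15.9]
force: [-4.1, -1.3, 9.7]
opening: 0.017
clock: 24.45
tool_pos: [0.5573, 0.1193, 0.2988]
orientation: [0.0, 72.5, 15.9]
force: [-3.4, -0.8, 7.3]
opening: 0.0172
t 24.45 tcp [0.5573 0.1193 0.2988] grasp [0.6031 0.1324 0.1471] F [-3.35 -0.84  7.25] open 0.0172 q [  33.3   11.3  -33.1   10.6  -29.3 -116. ]
grip in place 0.061212897959763986 0.0007450454115677476 0.009920689440647525 F tool [-7.95673517  0.11424274 -1.11913048]
```

```bash
python3 -m inch '[0.002,0,-0.0003,0,0,0,0.010,0.002,0,-0.0003,0,0,0,0.010]'; python3 -m inch '[0.002,0,-0.0003,0,0,0,0.010,0.001,0,-0.0003,0,0,0,0.010]'; python3 - <<'E'
from plan import *
R0,p=state();ex,ey,ez=tilt(RY);g=p+R0[:,0]*G-PL['blue'];print('grip in place',g@ex,g@ey,g@ez,'F tool',R0.T@ctrl.get_obs()['force'])
E
```

```text
clock: 24.7
tool_pos: [0.5579, 0.1194, 0.2957]
orientation: [0.0, 72.5, 15.9]
force: [-1.8, -0.6, 3.4]
opening: 0.0169
clock: 24.95
tool_pos: [0.5585, 0.1197, 0.2923]
orientation: [0.1, 72.4, 15.9]
force: [3.0, 0.5, -1.5]
opening: 0.0171
t 24.95 tcp [0.5585 0.1197 0.2923] grasp [0.6047 0.1328 0.1407] F [ 2.98  0.54 -1.54] open 0.0171 q [  33.3   11.9  -33.6   11.   -28.2 -116.3]
grip in place 0.060276905447359794 0.0007702070442784959 0.003365872008002542 F tool [ 2.3766314  -0.29914563  2.4052879 ]
```

The clip now pulls the tube in: the tool-x force has reversed. One small touch, then open and back out.

```bash
python3 -m inch '[0.001,0,0,0,0,0,0.010,0,0,0,0,0,0,0.030,0,0,0,0,0,0,0.030,0,0,0,0,0,0,0.030,-0.02,0,0,0,0,0,0.030,-0.025,0,0,0,0,0,0.030,-0.02,0,0,0,0,0,0.030,0,0,0,0,0,0,0]'; python3 - <<'E'
from plan import *
state()
ex,ey,ez=tilt(RY,22,-3)
go(rackpt('blue',-.060,0,.06),cols(-ez,ey))
for n in ['scene']:
  s=ctrl.snapshot(n)
  cv2.imwrite(f'pics/{n}15.png',cv2.resize(s['color'][220:400,270:510,::-1],None,fx=3,fy=3))
E
```

```text
clock: 25.95
tool_pos: [0.5392, 0.1141, 0.3535]
orientation: [-0.1, 72.6, 15.8]
force: [0.4, 0.3, 0.8]
opening: 0.0243
t 25.95 tcp [0.5392 0.1141 0.3535] grasp [0.5848 0.127  0.2018] F [0.43 0.33 0.78] open 0.0243 q [  34.2    6.1  -30.6    9.   -37.2 -114.7]
 turn [ 0.06 -1.64  0.01] then shift in NEW axes [ 0.0142 -0.0006 -0.128 ] | in current axes [ 0.0178 -0.0005 -0.1275] | tcp [0.427 0.082 0.298]
```

View pics/scene15.png

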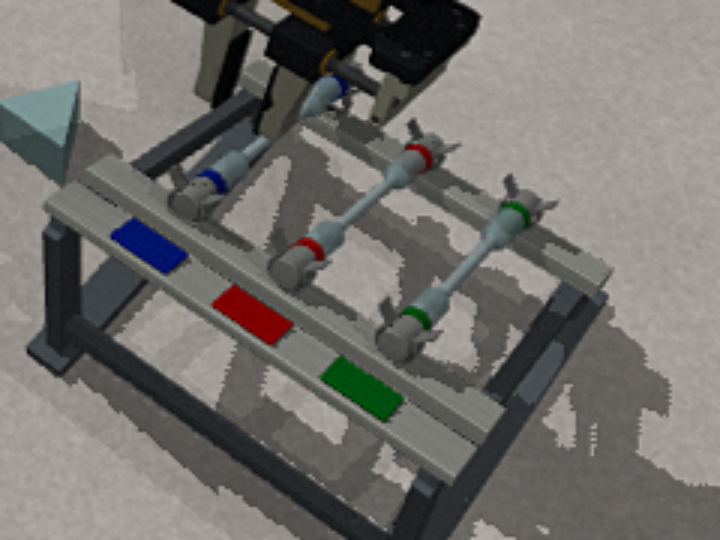

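The blue tube's upper cap is in its clip at (195,200). Its lower end is on the lips, with the band at (340,88). I move to the lower bulb.

```bash
python3 -m inch '[0,0,-0.01,0,-0.8,0,0,0,0,-0.02,0,-0.7,0,0,0,0,-0.03,0,0,0,0,0,0,-0.03,0,0,0,0,0,0,-0.025,0,0,0,0,0,0,-0.008,0,0,0,0,0,0,0,0,0,0,0]'; python3 - <<'E'
from plan import *
R0,p=state();ex,ey,ez=tilt(RY);g=p+R0[:,0]*G-PL['blue'];print('grip in place',g@ex,g@ey,g@ez)
ex,ey,ez=tilt(RY,22,-3)
go(rackpt('blue',-.060,0,.045),cols(-ez,ey))
s=ctrl.snapshot('wrist');cv2.imwrite('pics/w16.png',s['color'][:,:,::-1])
E
```

```text
clock: 26.88
tool_pos: [0.4199, 0.079, 0.3049]
orientation: [-0.4, 71.6, 15.4]
force: [0.6, -0.3, -0.1]
opening: 0.0003
t 26.88 tcp [0.4199 0.079  0.3049] grasp [0.4683 0.0923 0.154 ] F [ 0.65 -0.26 -0.07] open 0.0003 q [  40.    -3.7  -51.4   17.1  -26.6 -128.5]
grip in place -0.06664278426445742 -0.0010459008378409349 0.06898763244918257
 turn [ 0.06 -0.61  0.13] then shift in NEW axes [0.0236 0.0007 0.0062] | in current axes [0.0235 0.0007 0.0065] | tcp [0.433 0.083 0.285]
```

View pics/w16.png

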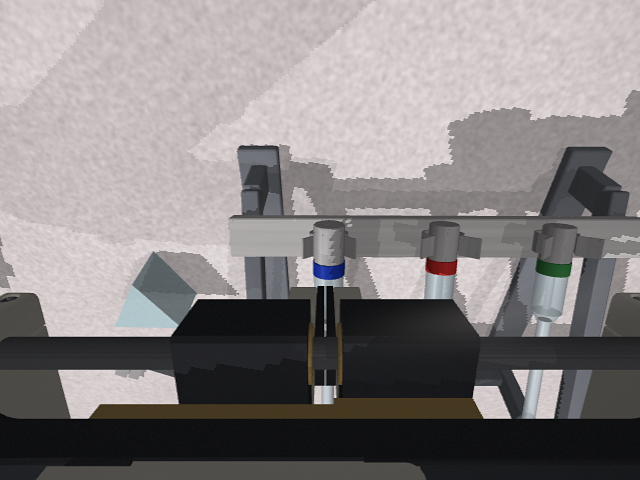

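The fingers (column 325) are over the blue tube's lower bulb, and the cap at (328,245) is on its lips. I press in the same way as before.

```bash
python3 -m inch '[0.008,0.0005,0.004,0,-0.6,0.1,0,0.008,0,0,0,0,0,0,0.006,0,0,0,0,0,0,0,0,0,0,0,0,0]'; python3 -m inch '[0.002,0,0,0,0,0,0,0.002,0,0,0,0,0,0]';python3 -m inch '[0.002,0,0,0,0,0,0,0.002,0,0,0,0,0,0]'; python3 - <<'E'
from plan import *
R0,p=state();ex,ey,ez=tilt(RY);g=p+R0[:,0]*G-PL['blue'];print('grip in place',g@ex,g@ey,g@ez,'F tool',R0.T@ctrl.get_obs()['force'])
E
```

```text
clock: 27.42
tool_pos: [0.4331, 0.084, 0.285]
orientation: [-0.1, 70.9, 15.7]
force: [0.2, 0.2, -0.3]
opening: 0.0003
clock: 27.68
tool_pos: [0.4346, 0.0844, 0.2812]
orientation: [-0.1, 70.9, 15.7]
force: [-0.0, -0.6, 1.3]
opening: 0.0003
clock: 27.92
tool_pos: [0.4358, 0.0846, 0.2776]
orientation: [-0.1, 70.9, 15.7]
force: [-5.1, -1.0, 6.2]
opening: 0.0007
t 27.93 tcp [0.4358 0.0846 0.2776] grasp [0.4858 0.0987 0.1273] F [-5.14 -1.    6.18] open 0.0007 q [  38.2    0.5  -53.7   22.1  -19.4 -132.1]
grip in place -0.05938376899274946 0.0002908855537447051 0.03724948308547712 F tool [-7.54754186  0.43189716 -2.91199375]
```

```bash
python3 -m inch '[0.002,0,0,0,0,0,0,0.002,0,0,0,0,0,0]'; python3 -m inch '[0.002,0,0,0,0,0,0,0.002,0,0,0,0,0,0]'; python3 - <<'E'
from plan import *
R0,p=state();ex,ey,ez=tilt(RY);g=p+R0[:,0]*G-PL['blue'];print('grip in place',g@ex,g@ey,g@ez,'F tool',R0.T@ctrl.get_obs()['force'])
E
```

```text
clock: 28.18
tool_pos: [0.4368, 0.0848, 0.2741]
orientation: [-0.1, 70.9, 15.7]
force: [-5.4, -0.6, 6.1]
opening: 0.0007
clock: 28.42
tool_pos: [0.4379, 0.085, 0.2705]
orientation: [-0.1, 70.8, 15.7]
force: [-0.6, 0.3, 1.2]
opening: 0.0004
t 28.43 tcp [0.4379 0.085  0.2705] grasp [0.4881 0.0992 0.1203] F [-0.59  0.32  1.16] open 0.0004 q [  37.6    1.4  -54.6   23.9  -17.6 -133.6]
grip in place -0.05983642720408814 0.0001604625584923958 0.029911118141579596 F tool [-1.25139811  0.47381565 -0.07666924]
```

Snapped. Confirm the seat and retract.

```bash
python3 -m inch '[0.0015,0,0,0,0,0,0,0.001,0,0,0,0,0,0]';  python3 -m inch '[-0.01,0,0,0,0,0,0,-0.02,0,0,0,0,0,0,-0.03,0,0,0,0,0,0.0,-0.03,0,0,0,0,0,0.0,-0.03,0,0,0,0,0,0,0,0,-0.03,0,0,0,0,0,0,-0.03,0,0,0,0,0,0,0,0,0,0,0]'; python3 - <<'E'
from plan import *
state()
ex,ey,ez=tilt(RY)
for n in ['scene','top']:
  s=ctrl.snapshot(n)
  cv2.imwrite(f'pics/{n}17.png',cv2.resize(s['color'][220:400,270:510,::-1] if n=='scene' else s['color'][180:360,90:330,::-1],None,fx=3,fy=3))
  for c in ['red','blue','green']:
    for a,uv in blobs(s['color'],c): 
      q=depthpt(s,uv);d=q-PL[c]
      if q[1]>0 and q[0]<.62: print(n,c,a,uv,q.round(4),'place xyz',(d@ex).round(4),(d@ey).round(4),(d@ez).round(4))
E
```

```text
clock: 28.68
tool_pos: [0.4388, 0.0854, 0.2679]
orientation: [-0.1, 70.8, 15.8]
force: [-0.7, 0.7, 2.9]
opening: 0.0004
clock: 29.68
tool_pos: [0.3445, 0.0585, 0.3641]
orientation: [0.1, 70.9, 15.9]
force: [0.0, 0.0, 0.4]
opening: 0.0003
t 29.68 tcp [0.3445 0.0585 0.3641] grasp [0.3945 0.0727 0.2139] F [0.03 0.03 0.41] open 0.0003 q [  48.7  -19.2  -52.9   15.6  -41.2 -133.3]
scene red 26 [410.12 270.42] [0.4709 0.1699 0.0946] place xyz -0.067 0.003 0.005
scene red 35 [373.46 301.97] [0.6018 0.2058 0.149 ] place xyz 0.0792 0.0018 0.0047
scene blue 28 [380.07 252.14] [0.4877 0.1033 0.0937] place xyz -0.0691 0.0042 0.005
scene blue 32 [340.81 279.81] [0.6178 0.1382 0.1482] place xyz 0.0761 0.0023 0.005
scene green 17 [441.47 288.47] [0.4513 0.2332 0.0932] place xyz -0.069 -0.0009 0.0044
scene green 26 [408.46 324.23] [0.5845 0.2718 0.1511] place xyz 0.0813 0.0 0.0061
top red 52 [177.25 229.17] [0.5991 0.202  0.1523] place xyz 0.0771 -0.001 0.0091
top red 47 [207.17 313.43] [0.4667 0.1651 0.097 ] place xyz -0.071 -0.0006 0.0093
top blue 42 [221.64 219.12] [0.6145 0.1344 0.1517] place xyz 0.0736 -0.0004 0.0099
top blue 43 [249.35 303.23] [0.483  0.097  0.0966] place xyz -0.0738 -0.0005 0.01
top green 44 [132.93 241.18] [0.5808 0.2695 0.1519] place xyz 0.0777 -0.0012 0.0084
top green 37 [165.49 324.43] [0.4493 0.2319 0.0976] place xyz -0.0694 -0.0016 0.0093
```

View pics/scene17.png

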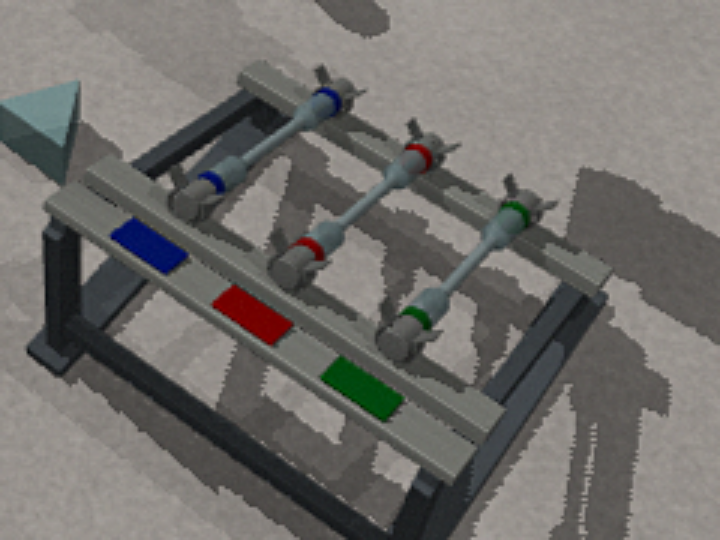

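View pics/top17.png

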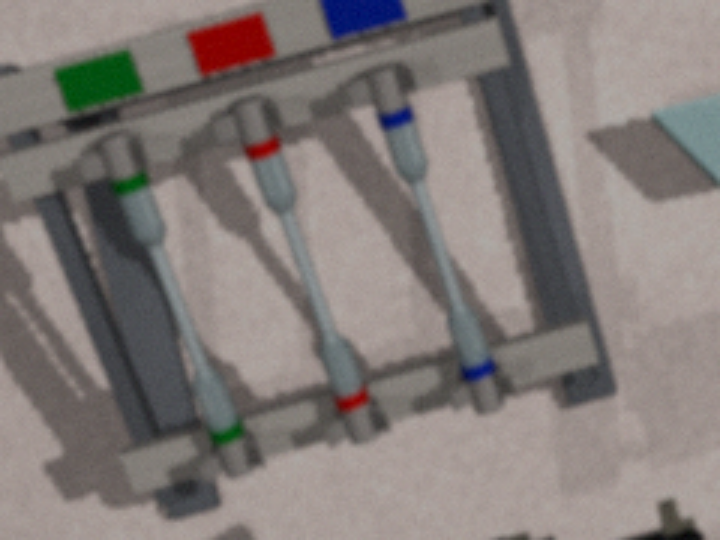

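All three tubes look home and parallel. The blue reads about 1 mm higher than the green, so I check seating more finely from the top depth image.

```bash
python3 - <<'E'
from plan import *
ex,ey,ez=tilt(RY)
S=[ctrl.snapshot('top') for _ in range(4)];s=S[0];D=np.median([q['depth'] for q in S],0)
v,u=np.mgrid[0:480,0:640];K=s['K'];Rc,c=cam(s)
d=np.stack([(u-K[0,2])/K[0,0],-(v-K[1,2])/K[1,1],-np.ones_like(u,float)],-1)*D[...,None]
P=d@Rc.T+c
for k in PL:
  q=P-PL[k];x,y,z=q@ex,q@ey,q@ez
  for lo,hi in((-.1,-.082),(-.072,-.045),(.045,.072),(.08,.096)):
    m=(x>lo)&(x<hi)&(abs(y)<.004)&(abs(z)<.03);print(k,lo,hi,m.sum(),np.median(z[m]).round(4),np.percentile(z[m],80).round(4))
  # rail top near clips
  for xr in(-.089,.089):
    m=(abs(x-xr)<.01)&(abs(abs(y)-.03)<.006)&(abs(z+.011)<.01);print('  rail',xr,m.sum(),np.median(z[m]).round(4))
E
```

```text
red -0.1 -0.082 48 0.0083 0.009
red -0.072 -0.045 78 0.0086 0.0093
red 0.045 0.072 87 0.0085 0.0092
red 0.08 0.096 53 0.0085 0.0094
  rail -0.089 162 -0.0108
  rail 0.089 190 -0.0108
blue -0.1 -0.082 50 0.0087 0.0093
blue -0.072 -0.045 83 0.0083 0.0092
blue 0.045 0.072 87 0.0085 0.0093
blue 0.08 0.096 54 0.0087 0.0094
  rail -0.089 158 -0.0107
  rail 0.089 191 -0.0108
green -0.1 -0.082 46 0.0084 0.0093
green -0.072 -0.045 83 0.0085 0.0092
green 0.045 0.072 91 0.0083 0.009
green 0.08 0.096 57 0.0083 0.0093
  rail -0.089 150 -0.0108
  rail 0.089 182 -0.0108
```

All the tube ends sit at the same height as the green tube's, to within 0.4 mm, so I hand in.

```bash
python3 -c "
from plan import *
state();print(ctrl.close_job())"
```

```text
t 29.98 tcp [0.3465 0.0598 0.3648] grasp [0.3965 0.0738 0.2146] F [ 0.8   0.06 -0.5 ] open 0.0002 q [  48.6  -18.9  -52.6   15.6  -41.2 -133.3]
the job is handed in; nothing more can be done
None
```

The red tube and then the blue tube are back in the rack, each in the clips at its own colour plate. I handed the job in at about 30 s. I held each tube by its upper bulb to snap that end in, then pressed the lower bulb with closed fingertips until it snapped.

**Last checks:** The top-camera depth puts both ends of the red and blue tubes at the same height above the rails as the green tube, to within 0.4 mm. An earlier single-pixel reading showed the blue about 1 mm higher, but the averaged measurement did not bear that out. In the last pictures the green tube and the prism stood where they were, and the gripper was clear of everything. I did not check the eyepiece or caliper again at the end.

**Things to note:**
- **First red grasp:** it closed about 14 mm too high because the descent fell short. I reopened and regripped, and the tube was not disturbed.
- **Red upper end:** the force at the tool reached about 29 N when it seated. That is above the 8–12 N needed, though below the 40 N and 120 N limits. I stopped the blue tube as soon as its clip pulled it in.
- **Blue position:** the blue tube lies about 3–4 mm lower along the slope than the other two, with its caps still covering the full width of their clips.

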